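Slide the check gauge into the test-card reader up to its line

TASK

Check the card reader's slot: get the reagent carton that blocks its half-open loading flap out of the way (keep the carton upright), fold the flap right down, and lay the steel check gauge flat on it with the bare steel nose towards the slot. Then slide the gauge in until its line, where the red tail begins, is level with the mouth of the slot - all the bare steel inside, all the red outside - and leave it lying there. Leave the other things on the bench where they stand.

Things in the scene. Friction and masses are not known exactly. Their poses are not given: they have to be found in the camera images.
- card_reader: Test-card reader, white bench instrument on a grey base, display on top; fixed. Origin on the bench right below the middle of the slot's mouth; +x points into the slot, away from the loading side, +z up. Housing x 0 to 180, y -85 to 85, 118 mm high. Two flap hinge lugs (y 47 to 54 and -54 to -47, up to 36 mm high) and a sill stand up to 20 mm before its front.
- slot_mouth (a point): Middle of the slot's mouth, in the plane of the reader's front, 30 mm above the bench; axes as the reader. The slot is 61 mm wide, from 28.5 to 41 mm above the bench, and 150 mm deep: nothing stops the gauge at its line.
- flap (a joint): Loading flap before the slot, hinged along its lower edge: 0 = upright, 1.57 = folded down level towards the robot, at its end stop (upper face then 30 mm above the bench, from 14 to 114 mm before the mouth). Starts ajar, 0.5 to 0.75. Stiff hinge: stays where it is left; 1 to 3 N at the free edge move it.
- flap_root (a point): Hinge end of the flap, middle of its width, on its inner face: 14 mm before the mouth, 28 mm above the bench (hinge axis along the reader's y). Flap: light grey plate 92 mm wide, 100 long, 6 thick. Its inner face carries two guides 8.5 mm high, 63 mm apart, from 5 to 35 mm from the hinge, flaring out up to 49 mm from it; the rest is plain.
- flap_edge (a point): Middle of the flap's free edge, on its inner face, 100 mm from the hinge. A small finger pull sticks out 10 mm on the outer side.
- gauge: Check gauge: flat bar lying on the bench, 150 mm long, 56 wide, 8 thick, 0.2 to 0.4 kg, balanced within 5 mm of its middle. Origin: middle of its underside; +x along it to the nose. The 100 mm next to the nose are bare steel (nose corners rounded 12 mm), the last 50 mm are red with a square end.
- gauge_line (a point): Middle of the black line across the gauge's upper face where steel meets red, 100 mm from the nose, 50 mm from the square end; axes as gauge.
- gauge_nose (a point): Middle of the nose end of the gauge, on its upper face.
- reagent_box: Reagent carton standing before the flap, in its way: 121 mm along its x, 62 mm along its y, 76 mm high, 0.17 to 0.35 kg; can be gripped across the 62 mm. Origin: middle of its underside.
- sanitizer: Bystander: pump bottle, 60 x 77 x 173 mm, stands to the right of the reader. Origin at the middle of its underside.
- mini_rack: Bystander: turquoise rack of micro tubes, 52 mm along its x, 124 mm along its y, 38 mm high, stands behind the pipette stand, to its right. Origin at the middle of its underside.
- timer: Bystander: green bench timer, 66 x 92 x 28 mm, lies in the right part of the bench. Origin at the middle of its underside.
- petri_dish: Bystander: petri dish, 91 mm across, 15 mm high, lies in the right part of the bench. Origin at the middle of its underside.
- pipette_stand_foot (a point): Middle of the fixed pipette stand's foot on the bench. Foot, post and arms stay within 0.12 m of this point (a pipette hangs on its left, above 0.19 m); it is 0.33 m tall: go round it, on the robot's side.

How it is judged:
By the outcome, as a careful person would: the job done as asked, in the order asked, and still so for the second after the job is handed in, with the robot touching nothing.
It also fails if it takes over 72 s, if anything falls off the work surface, if the arm or the gripper's body presses on something with over 40 N, if the wrist force passes 120 N, or if a joint passes its speed limit or range.

ROBOT

A 6-joint arm with a two-finger parallel gripper is mounted at the origin on a cart in front of the work surface, level with it; the furniture and walls round the work are solid. World frame = base frame: x ahead of the robot, y to its left, z up, the work surface at z = 0. Lengths are in m, angles in rad, forces in N, time in s.
With the tool pointing down it reaches from about 0.25 to 0.775 m from the base axis. Payload 8.9 kg.
Tool frame: the origin (TCP) lies midway between the tips of the shut fingers; the grasp point (between the pads) lies 19 mm behind it; z points along the fingers, y is the line along which they close (so a half turn about z gives the same grasp; the last joint's range is limited). The gripper opens to 85 mm and grips with 20 to 120 N. Pads are 22 mm wide; open, the fingers measure 114 mm over their backs; the gripper's body (76 mm by 85 mm) begins 54 mm behind the grasp point. The pads swing forward as they close: fully open they stand 13 mm farther back than shut.
Start: joints at [-1.346, 0.291, -0.153, 1.127, 0, 1.431], TCP at [0.187, -0.491, 0.201] pointing down, gripper open.
Joint ranges: [-2.52, 2.52], [-0.91, 1.74], [-1.3, 1.37], [-1.96, 2.02], [-1.52, 1.47], [-3.14, 3.14]. Speed limits (rad/s): [2.22, 2.22, 2.79, 3.14, 3.14, 3.14].

INTERFACE

Orientations are given as [roll, pitch, yaw] about the fixed x, y, z axes, in that order (R = Rz(yaw) Ry(pitch) Rx(roll)).
In Python, from station import sensors, imaging, hand_in gives the robot as it stands.
- The arm moves only by the shell command python3 -m pendant 'ROWS' [FORCE]. ROWS is JSON, a list of rows, each a list of 5 numbers: the shift along the tool's x, y, z each as a share of 500 mm, from -1 to 1, then the turn about the tool's z as a share of 30 degrees, from -1 to 1, then the opening in per cent of the stroke, from 0 (shut) to 100 (fully open). In form: [[x, y, z, twist, fingers], ...]. A call has 1 to 8 rows; each row is the pose to reach, as a shift and turn from the pose commanded when the call began, along the tool's axes at that moment; what a row does not reach only later rows make up. A row lasts 1/10 s, in which the tool goes at most 50 mm and 8.59 degrees, less where a joint would pass 70% of its speed; a pose out of reach is approached as far as the arm can. A call with a number of a shift or a turn outside -1 to 1 is refused whole. A call with a gripper value outside its range is refused whole. The fingers move at their own pace and stop on an object; FORCE is the grip in N (left out, the last holds). Time passes only in rows, so rows that repeat a pose let the fingers close. It gives the time, the measured TCP pose, the force, the opening and the grip force at its end, in the units of the state.
- sensors.get_obs(): the state, without advancing time (a new reading comes with each control period).
- imaging.get_image(name): name is "side" or "top"; returns a dict with "image" (420x560x3 uint8, red, green, blue), "fx", "fy", "cx", "cy" (pixels), "cam_to_world" (4x4, takes a point from camera to world coordinates). Camera axes: x right, y down, z forward; pixel columns grow to the right and rows downward; lengths in m; the calibration is good to about 2 mm. A picture is of the moment at which its call begins. There is no depth.
- hand_in(): hands the job in; it is judged then, once.
The state is a dict: "time": time; "joint_pos": joint angles; "qd": joint speeds; "joint_torque": joint torques, N m; "tcp_pos": TCP position; "tool_rot": TCP orientation; "ft_force": force on the tool from outside, world axes, zero at the start; "wrist_torque": the same for the moment, N m; "grip_width": opening from 0.0 (shut) to 1.0 (fully open); "grasp_force": force on a finger pad.
Only numpy, scipy, OpenCV 4.12 (cv2) and the standard library are available. Lean on these libraries where they do the work, as an engineer would, in place of code of your own. Each camera call takes 0.05 s, during which the arm holds its last target. There are 200 camera calls.

## Working session

There is one attempt and no reset: what is moved stays moved. The work goes in short steps, Python scripts to look and compute and a shell command to move; the robot and the scene stay as the last step left them, time stands still between calls to the robot, and variables do not carry over. Pictures are saved under pics/ and viewed, at most 10 in all, crops included, and the job is handed in when it is done.

```bash
ls; mkdir -p pics; python3 - <<'E'
from station import sensors, imaging
import cv2, numpy as np
o=sensors.get_obs(); print(o)
for n in ("side","top"):
    d=imaging.get_image(n); cv2.imwrite(f"pics/{n}0.png",d["image"][:,:,::-1]); np.save(f"pics/{n}.npy",d,allow_pickle=True)
    print(n,d["fx"],d["fy"],d["cx"],d["cy"],np.round(d["cam_to_world"],3).tolist())
E
```

```text
pics
{'time': 0.0, 'joint_pos': array([-1.34632207e+00,  2.91255140e-01, -1.54119596e-01,  1.12668835e+00,
        2.51048899e-06,  1.43150636e+00]), 'qd': array([ 1.08786734e-03, -7.71553058e-04, -1.57126856e-04,  1.15357584e-05,
       -8.02795545e-04,  4.45802303e-04]), 'joint_torque': array([ 2.03075746e-03, -5.37145901e+01,  3.31368470e+01,  1.60364772e-02,
       -5.85465568e-05, -3.98697421e-05]), 'tcp_pos': array([ 0.18669669, -0.49018344,  0.20044789]), 'tool_rot': array([-3.14033852e+00, -1.78362407e-04,  3.63764109e-01]), 'ft_force': array([-0.2215692 , -0.21216828,  0.48219496]), 'wrist_torque': array([ 0.03665134, -0.02030099, -0.00771981]), 'grasp_force': 0.0, 'grip_width': 0.9983944264965356}
side 419.75790162216543 419.75790162216543 278.40002534516356 207.30535134991524 [[0.708, 0.595, -0.381, 1.013], [0.706, -0.585, 0.399, -0.552], [0.015, -0.551, -0.834, 1.084], [0.0, 0.0, 0.0, 1.0]]
top 398.86511735882647 398.86511735882647 277.40928064114604 209.866342990392 [[0.03, -0.997, 0.065, 0.483], [-1.0, -0.029, 0.006, -0.1], [-0.004, -0.065, -0.998, 1.309], [0.0, 0.0, 0.0, 1.0]]
```

View pics/side0.png

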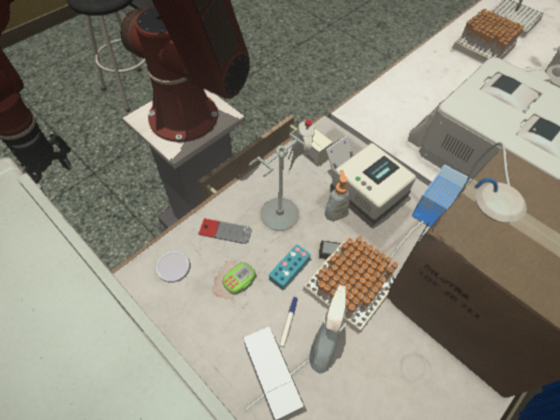

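View pics/top0.png

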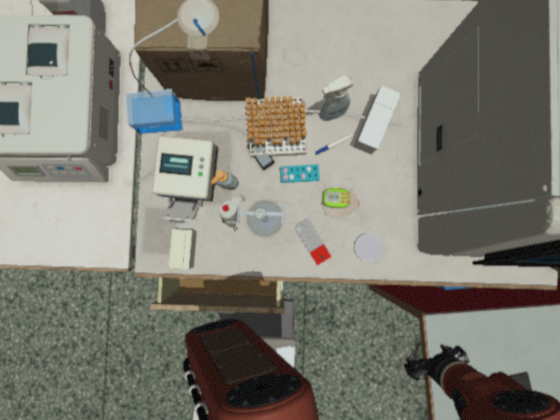

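Top view: reader at (185,168) facing the robot, flap (180,210), carton (181,248), gauge (312,242) with red end at (320,255), stand foot (265,218). Zooming in.

```bash
cat > h.py <<'E'
import numpy as np, cv2
from station import sensors, imaging
def load(n): return np.load(f"pics/{n}.npy",allow_pickle=True).item()
def ray(d,uv):
    M=d["cam_to_world"]; v=M[:3,:3]@np.array([(uv[0]-d["cx"])/d["fx"],(uv[1]-d["cy"])/d["fy"],1]); return M[:3,3],v
def onz(d,uv,z):
    c,v=ray(d,uv); return c+v*(z-c[2])/v[2]
def proj(d,p):
    M=d["cam_to_world"]; q=M[:3,:3].T@(np.array(p)-M[:3,3]); return np.array([d["fx"]*q[0]/q[2]+d["cx"],d["fy"]*q[1]/q[2]+d["cy"]])
E
python3 - <<'E'
from h import *
t=load("top")["image"][:,:,::-1]; s=load("side")["image"][:,:,::-1]
a=cv2.resize(t[130:280,140:340],(800,600),interpolation=cv2.INTER_CUBIC); cv2.imwrite("pics/c1.png",a)
b=cv2.resize(s[105:255,190:390+30],(800,522),interpolation=cv2.INTER_CUBIC); cv2.imwrite("pics/c2.png",b)
E
```

```text
(no output)
```

View pics/c1.png

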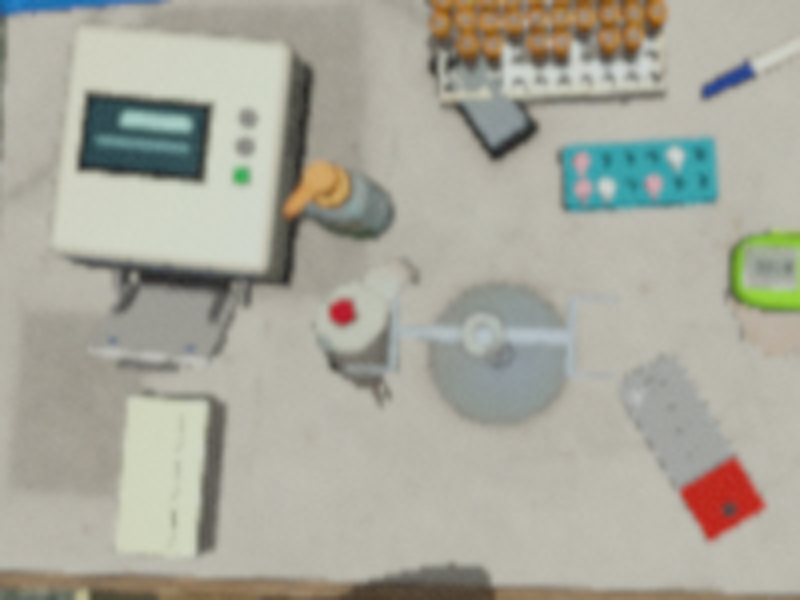

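View pics/c2.png

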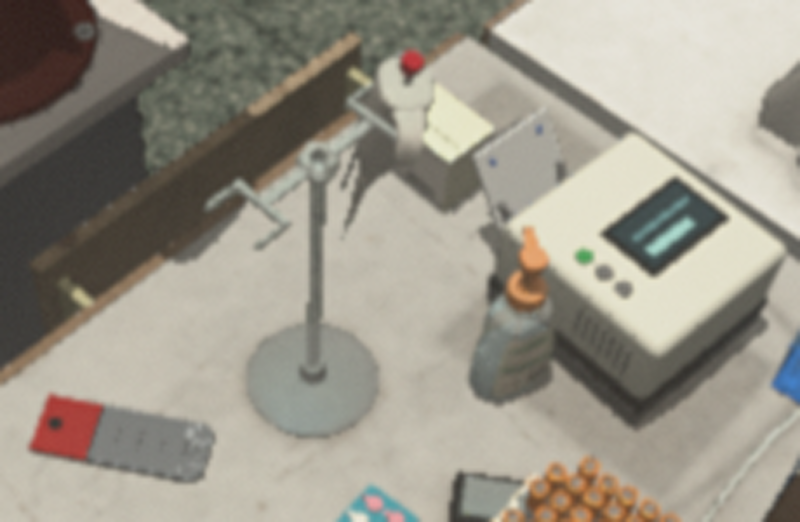

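Crop 1: reader roof corners approx (52,258),(272,280),(292,42),(78,25); carton top (130,395),(210,400),(198,557),(117,552); gauge red corners (735,455),(766,508),(711,540),(680,490). Crop 2 confirms the flap ajar and nothing else in the carton's vicinity except the stand's hanging pipette.

```bash
python3 - <<'E'
from h import *
d=load("top"); s=load("side")
im=d["image"]; hsv=cv2.cvtColor(im,cv2.COLOR_RGB2HSV)
def blob(mask,x0,y0,x1,y1):
    m=np.zeros(mask.shape,np.uint8); m[y0:y1,x0:x1]=mask[y0:y1,x0:x1]
    c=max(cv2.findContours(m,0,2)[0],key=cv2.contourArea); return c
def boxpts(c,z):
    p=c.reshape(-1,2).astype(float)
    w=np.array([onz(d,q,z)[:2] for q in p],np.float32)*1000
    r=cv2.minAreaRect(w); return r, cv2.boxPoints(r)
r,g,b=[im[:,:,i].astype(int) for i in range(3)]
red=((r>150)&(g<80)).astype(np.uint8)
rr,bb=boxpts(blob(red,300,235,340,275),.008); print("red",rr,bb.round().tolist())
cr=((r>200)&(r-b>15)).astype(np.uint8)
rr,bb=boxpts(blob(cr,160,222,200,275),.076); print("carton",rr,bb.round().tolist())
rr,bb=boxpts(blob(((r>195)).astype(np.uint8),148,132,218,205),.118); print("reader",rr,bb.round().tolist())
f=lambda u,v:(140+u/4-.375,130+v/4-.375)
for n,z,P in [("reader",.118,[(52,258),(272,280),(292,42),(78,25)]),("carton",.076,[(130,395),(210,400),(198,557),(117,552)]),("gauge",.008,[(735,455),(766,508),(711,540),(680,490),(620,375),(668,352)]),("foot",.01,[(500,352)]),("bench edge",0,[(200,570),(600,580)]),("pip",.25,[(343,312)]),("arms.3",.3,[(390,300),(390,370),(570,300),(570,375)]),("sanitz",.17,[(330,190)])]:
    print(n,[(onz(d,f(*p),z)[:2]*1000).round().tolist() for p in P])
E
```

```text
red ((427.14532470703125, -234.23873901367188), (44.20458221435547, 50.73215103149414), 32.47167205810547) [[395.0, -225.0], [422.0, -268.0], [459.0, -244.0], [432.0, -201.0]]
carton ((433.00030517578125, 205.8123016357422), (57.19620132446289, 114.45279693603516), 87.21595001220703) [[374.0, 180.0], [489.0, 174.0], [492.0, 232.0], [377.0, 237.0]]
reader ((683.6099243164062, 199.5589599609375), (158.12225341796875, 168.77732849121094), 86.02677917480469) [[594.0, 127.0], [762.0, 115.0], [773.0, 273.0], [605.0, 284.0]]
reader [[596.0, 284.0], [585.0, 118.0], [766.0, 110.0], [774.0, 273.0]]
carton [[496.0, 232.0], [494.0, 170.0], [373.0, 174.0], [375.0, 236.0]]
gauge [[462.0, -244.0], [420.0, -270.0], [393.0, -226.0], [433.0, -200.0], [525.0, -149.0], [545.0, -188.0]]
foot [[540.0, -51.0]]
bench edge [[356.0, 188.0], [358.0, -138.0]]
pip [[553.0, 45.0]]
arms.3 [[559.0, 9.0], [514.0, 7.0], [562.0, -105.0], [514.0, -107.0]]
sanitz [[646.0, 69.0]]
```

```bash
cat >> h.py <<'E'
from scipy.spatial.transform import Rotation as Ro
def rows(targets,yaw=None):
    o=sensors.get_obs(); R=Ro.from_euler('xyz',o["tool_rot"]); p=o["tcp_pos"]
    tw=0 if yaw is None else -np.degrees(yaw-o["tool_rot"][2])/30
    for t in targets: print(t,"->",np.round(R.inv().apply(np.array(t)-p)/.5,4),"twist",round(tw,3))
E
python3 -c "
from h import *
rows([(.3,-.2,.2),(.32,.0,.2),(.3,-.05,.2)],-.055)"
```

```text
(0.3, -0.2, 0.2) -> [ 0.4182 -0.4618  0.0016] twist 0.8
(0.32, 0.0, 0.2) -> [ 0.5979 -0.8214  0.0021] twist 0.8
(0.3, -0.05, 0.2) -> [ 0.5249 -0.7422  0.0019] twist 0.8
```

```bash
python3 -m pendant '[[0.52,-0.74,0,0.8,100],[0.52,-0.74,0,0.8,100],[0.52,-0.74,0,0.8,100],[0.52,-0.74,0,0.8,100],[0.52,-0.74,0,0.8,100],[0.52,-0.74,0,0.8,100],[0.52,-0.74,0,0.8,100],[0.52,-0.74,0,0.8,100]]' 40
python3 -c "
from h import *
rows([(.433,.2055,.2),(.433,.2055,.11),(.433,.2055,.035)],-.055)"
```

```text
time: 0.9
tcp_pos: [0.2851, -0.1012, 0.201]
tool_rot: [3.141, -0.001, -0.056]
ft_force: [2.3, -1.1, 0.6]
grip_width: 0.999
grasp_force: 0.0
(0.433, 0.2055, 0.2) -> [ 0.2609 -0.6289  0.0021] twist -0.002
(0.433, 0.2055, 0.11) -> [ 0.2608 -0.629   0.1821] twist -0.002
(0.433, 0.2055, 0.035) -> [ 0.2607 -0.629   0.3321] twist -0.002
```

```bash
python3 -m pendant '[[0.26,-0.63,0,0,100],[0.26,-0.63,0,0,100],[0.26,-0.63,0,0,100],[0.26,-0.63,0,0,100],[0.26,-0.63,0,0,100],[0.26,-0.63,0,0,100],[0.26,-0.63,0,0,100],[0.26,-0.63,0,0,100]]'
python3 -c "
from h import *
rows([(.433,.2055,.2),(.433,.2055,.11),(.433,.2055,.035)],-.055)"
```

```text
time: 1.7
tcp_pos: [0.4229, 0.0884, 0.2008]
tool_rot: [-3.1, 0.002, 0.003]
ft_force: [-1.4, -0.3, -0.4]
grip_width: 1.0
grasp_force: 0.0
(0.433, 0.2055, 0.2) -> [ 0.0209 -0.2338  0.0114] twist 0.11
(0.433, 0.2055, 0.11) -> [ 0.0212 -0.2263  0.1912] twist 0.11
(0.433, 0.2055, 0.035) -> [ 0.0214 -0.22    0.3411] twist 0.11
```

```bash
python3 -m pendant '[[0.02,-0.23,0,0,100],[0.02,-0.23,0,0,100],[0.02,-0.23,0,0,100],[0.02,-0.23,0,0,100],[0.02,-0.23,0,0,100],[0.02,-0.23,0,0,100]]'
python3 -c "
from h import *
rows([(.433,.2055,.2),(.433,.2055,.11),(.433,.2055,.035)],-.055)"
```

```text
time: 2.3
tcp_pos: [0.4363, 0.1316, 0.206]
tool_rot: [-3.056, 0.003, 0.066]
ft_force: [-0.5, -0.1, 0.6]
grip_width: 0.994
grasp_force: 0.0
(0.433, 0.2055, 0.2) -> [ 0.0032 -0.1463  0.0246] twist 0.231
(0.433, 0.2055, 0.11) -> [ 0.0037 -0.131   0.204 ] twist 0.231
(0.433, 0.2055, 0.035) -> [ 0.0041 -0.1183  0.3534] twist 0.231
```

```bash
python3 -c "
from h import *
o=sensors.get_obs();print(o['joint_pos'].round(3),o['qd'].round(2),o['joint_torque'].round(1),o['wrist_torque'])"
```

```text
[ 0.065  0.148 -0.328  1.097  0.085  3.141] [ 0.01  0.    0.01  0.    0.01 -0.  ] [  0.1 -43.3  32.9   0.    0.4  -0. ] [-0.09210543 -0.07402805  0.02326089]
```

```bash
python3 -m pendant '[[-0.1,0,0,-1,100],[-0.1,0,0,-1,100],[-0.1,0,0,-1,100],[-0.1,0,0,-1,100],[-0.1,0,0,-1,100]]'
python3 -c "
from h import *
o=sensors.get_obs();print(o['joint_pos'].round(3))"
```

```text
time: 2.8
tcp_pos: [0.3864, 0.1283, 0.2063]
tool_rot: [-3.067, -0.041, 0.589]
ft_force: [0.2, -0.4, 0.4]
grip_width: 0.998
grasp_force: 0.0
[ 0.065  0.052 -0.437  1.084  0.085  2.616]
```

```bash
python3 -m pendant '[[0,0,0,-1,100],[0,0,0,-1,100],[0,0,0,-1,100],[0,0,0,-1,100]]' >/dev/null
python3 -m pendant '[[0,0,0,-1,100],[0,0,0,-1,100],[0,0,0,-1,100],[0,0,0,-1,100]]' >/dev/null
python3 -m pendant '[[0,0,0,-1,100],[0,0,0,-1,100],[0,0,0,-1,100],[0,0,0,-1,100]]' >/dev/null
python3 -m pendant '[[0,0,0,-1,100],[0,0,0,-1,100],[0,0,0,-1,100],[0,0,0,-1,100]]' >/dev/null
python3 -m pendant '[[0,0,0,-1,100],[0,0,0,-1,100],[0,0,0,-1,100],[0,0,0,-1,100]]' >/dev/null
python3 -m pendant '[[0,0,0,-1,100],[0,0,0,-1,100],[0,0,0,-1,100],[0,0,0,-1,100]]' >/dev/null
python3 -m pendant '[[0,0,0,-1,100],[0,0,0,-1,100],[0,0,0,-1,100],[0,0,0,-1,100]]' >/dev/null
python3 -m pendant '[[0,0,0,-1,100],[0,0,0,-1,100],[0,0,0,-1,100],[0,0,0,-1,100]]' >/dev/null
python3 -m pendant '[[0,0,0,-1,100],[0,0,0,-1,100],[0,0,0,-1,100],[0,0,0,-1,100]]' >/dev/null
python3 -m pendant '[[0,0,0,-1,100],[0,0,0,-1,100],[0,0,0,-1,100],[0,0,0,-1,100]]'
python3 -c "
from h import *
o=sensors.get_obs();print(o['joint_pos'].round(3));rows([(.37,.0,.206)])"
```

```text
time: 6.8
tcp_pos: [0.3865, 0.1284, 0.2061]
tool_rot: [-3.069, 0.045, -0.453]
ft_force: [-0.2, 0.6, 0.2]
grip_width: 1.002
grasp_force: 0.0
[ 0.065  0.053 -0.437  1.084  0.085 -2.622]
(0.37, 0.0, 0.206) -> [ 0.0827  0.2444 -0.0212] twist 0
```

```bash
python3 -m pendant '[[0,0,0,-1,100],[0,0,0,-1,100],[0,0,0,-1,100],[0,0,0,-1,100]]' >/dev/null
python3 -m pendant '[[-0.04,0.2,0,0,100],[-0.04,0.2,0,0,100],[-0.04,0.2,0,0,100],[-0.04,0.2,0,0,100],[-0.04,0.2,0,0,100],[-0.04,0.2,0,0,100]]'
python3 -c "
from h import *
o=sensors.get_obs();print(o['joint_pos'].round(3));rows([(.37,.0,.206)])"
```

```text
time: 7.8
tcp_pos: [0.3728, 0.0923, 0.1977]
tool_rot: [-3.101, 0.003, 0.012]
ft_force: [0.3, -0.9, 0.5]
grip_width: 1.001
grasp_force: 0.0
[ 0.013  0.02  -0.492  1.063  0.041 -3.14 ]
(0.37, 0.0, 0.206) -> [-0.0078  0.1837 -0.0242] twist 0
```

```bash
python3 -m pendant '[[0,0.18,0,0,100],[0,0.18,0,0,100],[0,0.18,0,0,100],[0,0.18,0,0,100],[0,0.18,0,0,100],[0,0.18,0,0,100]]'
python3 -c "
from h import *
o=sensors.get_obs();print(o['joint_pos'].round(3))"
```

```text
time: 8.4
tcp_pos: [0.3759, 0.0565, 0.1939]
tool_rot: [3.139, 0.005, -0.042]
ft_force: [0.0, -0.8, 0.6]
grip_width: 0.999
grasp_force: 0.0
[-4.100e-02  2.200e-02 -4.990e-01  1.055e+00 -3.000e-03 -3.141e+00]
```

```bash
python3 -m pendant '[[0,0,0,1,100],[0,0,0,1,100],[0,0,0,1,100],[0,0,0,1,100]]' >/dev/null
python3 -m pendant '[[0,0,0,1,100],[0,0,0,1,100],[0,0,0,1,100],[0,0,0,1,100]]' >/dev/null
python3 -m pendant '[[0,0,0,1,100],[0,0,0,1,100],[0,0,0,1,100],[0,0,0,1,100]]' >/dev/null
python3 -m pendant '[[0,0,0,1,100],[0,0,0,1,100],[0,0,0,1,100],[0,0,0,1,100]]' >/dev/null
python3 -m pendant '[[0,0,0,1,100],[0,0,0,1,100],[0,0,0,1,100],[0,0,0,1,100]]' >/dev/null
python3 -m pendant '[[0,0,0,1,100],[0,0,0,1,100],[0,0,0,1,100],[0,0,0,1,100]]'
python3 -c "
from h import *
o=sensors.get_obs();print(o['joint_pos'].round(3));rows([(.433,.2055,.195),(.433,.2055,.11),(.433,.2055,.036)],np.pi-.05)"
```

```text
time: 10.8
tcp_pos: [0.3758, 0.0565, 0.1939]
tool_rot: [-3.138, -0.005, 3.094]
ft_force: [0.1, 0.7, 0.0]
grip_width: 0.997
grasp_force: 0.0
[-0.041  0.022 -0.499  1.055 -0.003  0.007]
(0.433, 0.2055, 0.195) -> [-0.1001  0.303  -0.0036] twist 0.005
(0.433, 0.2055, 0.11) -> [-0.1009  0.3036  0.1664] twist 0.005
(0.433, 0.2055, 0.036) -> [-0.1016  0.304   0.3144] twist 0.005
```

Now over the carton and down.

```bash
python3 -m pendant '[[-0.1,0.303,0,0,100],[-0.1,0.303,0,0,100],[-0.1,0.303,0,0,100],[-0.1,0.303,0,0,100],[-0.1,0.303,0,0,100],[-0.1,0.303,0,0,100],[-0.1,0.303,0,0,100],[-0.1,0.303,0.1,0,100]]'
python3 -c "
from h import *
o=sensors.get_obs();print(o['joint_pos'].round(3));rows([(.433,.2055,.11),(.433,.2055,.036)],np.pi-.05)"
```

```text
time: 11.6
tcp_pos: [0.4363, 0.2055, 0.1474]
tool_rot: [-3.142, 0.005, 3.098]
ft_force: [1.9, 0.8, -0.7]
grip_width: 0.998
grasp_force: 0.0
[ 0.29   0.246 -0.363  0.957 -0.002  0.334]
(0.433, 0.2055, 0.11) -> [ 0.0069 -0.0004  0.0748] twist 0.012
(0.433, 0.2055, 0.036) -> [ 0.0077 -0.0004  0.2228] twist 0.012
```

```bash
python3 - <<'E'
from h import *
t=imaging.get_image("top")["image"][:,:,::-1]; s=imaging.get_image("side")["image"][:,:,::-1]
a=cv2.resize(t[130:280,140:290],(400,400)); b=cv2.resize(s[105:225,260:380],(400,400))
cv2.imwrite("pics/c3.png",np.hstack([a,b]))
E
```

```text
(no output)
```

View pics/c3.png

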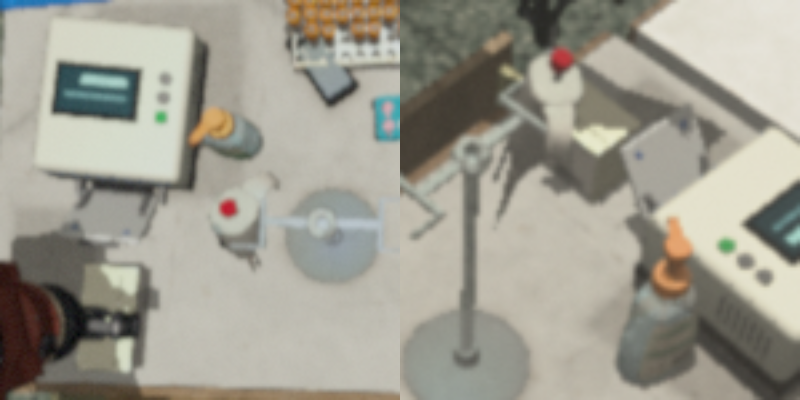

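Picture: hand over the carton (crop ~(105,325)), carton upright, flap (112,215) free. Going down and gripping.

```bash
python3 -m pendant '[[0.007,0,0.1,0,100],[0.007,0,0.15,0,100],[0.007,0,0.22,0,100],[0.007,0,0.22,0,100],[0.007,0,0.22,0,100],[0.007,0,0.22,0,60],[0.007,0,0.22,0,50],[0.007,0,0.22,0,50]]' 40
python3 -m pendant '[[0,0,0,0,50],[0,0,0,0,50],[0,0,-0.02,0,50],[0,0,-0.04,0,50],[0,0,-0.04,0,50]]' 40
python3 -c "
from h import *
rows([(.43,.06,.055),(.43,.06,.038)],np.pi-.05)"
```

```text
time: 12.5
tcp_pos: [0.4294, 0.2056, 0.0354]
tool_rot: [-3.139, -0.002, 3.099]
ft_force: [-2.1, -1.0, 12.1]
grip_width: 0.709
grasp_force: 40.5
time: 13.0
tcp_pos: [0.4292, 0.2056, 0.055]
tool_rot: [-3.139, -0.002, 3.099]
ft_force: [0.5, -0.1, -3.2]
grip_width: 0.707
grasp_force: 44.7
(0.43, 0.06, 0.055) -> [-0.0139 -0.2909  0.0006] twist 0.015
(0.43, 0.06, 0.038) -> [-0.0139 -0.2908  0.0346] twist 0.015
```

```bash
python3 -m pendant '[[-0.014,-0.29,0,0,50],[-0.014,-0.29,0,0,50],[-0.014,-0.29,0,0,50],[-0.014,-0.29,0,0,50],[-0.014,-0.29,0,0,50],[-0.014,-0.29,0.02,0,50],[-0.014,-0.29,0.038,0,50],[-0.014,-0.29,0.038,0,50]]'
python3 -m pendant '[[0,0,0,0,50],[0,0,0,0,100],[0,0,0,0,100],[0,0,0,0,100],[0,0,-0.05,0,100],[0,0,-0.15,0,100],[0,0,-0.25,0,100],[0,0,-0.25,0,100]]'
python3 - <<'E'
from h import *
rows([(.46,.2,.16)],np.pi-.06)
d=imaging.get_image("top"); np.save("pics/top.npy",d,allow_pickle=True); s=imaging.get_image("side");np.save("pics/side.npy",s,allow_pickle=True)
t=d["image"][:,:,::-1]; s=s["image"][:,:,::-1]
a=cv2.resize(t[130:280,140:290],(400,400)); b=cv2.resize(s[105:225,260:380],(400,400))
cv2.imwrite("pics/c4.png",np.hstack([a,b]))
E
```

```text
time: 13.8
tcp_pos: [0.4289, 0.0612, 0.0338]
tool_rot: [-3.138, -0.005, 3.102]
ft_force: [0.0, -0.5, -3.2]
grip_width: 0.712
grasp_force: 53.9
time: 14.6
tcp_pos: [0.4331, 0.0604, 0.1652]
tool_rot: [-3.138, 0.005, 3.1]
ft_force: [1.1, 0.4, -0.7]
grip_width: 1.002
grasp_force: 0.0
(0.46, 0.2, 0.16) -> [-0.0419  0.2813  0.0097] twist 0.034
```

View pics/c4.png

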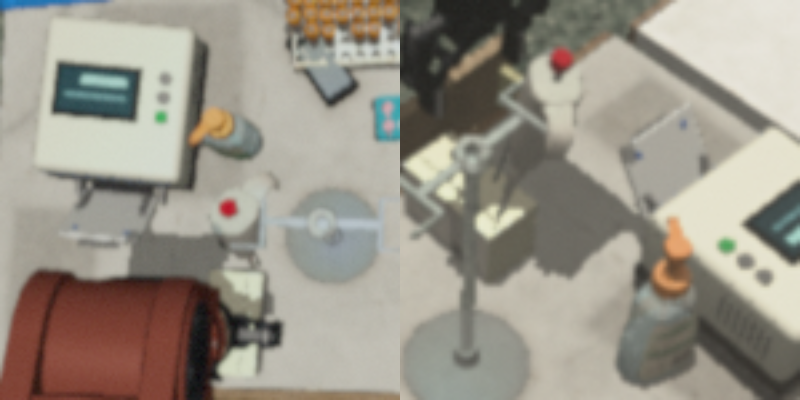

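Carton stands upright clear of the flap (crop (240,320)). Next: fingers shut, behind the flap's edge.

```bash
python3 -m pendant '[[-0.03,0.29,0,0,0],[-0.03,0.29,0,0,0],[-0.03,0.29,0,0,0],[-0.03,0.29,0,0,0],[-0.03,0.29,0,0,0],[-0.03,0.29,0,0,0]]' 40
python3 - <<'E'
from h import *
m=np.array([.592,.2035]); u=np.array([np.cos(-.061),np.sin(-.061)])
w=lambda x,z:(*np.round(m+x/1000*u,4),z/1000)
rows([w(-30,165),w(-30,92),w(-52,92),w(-70,79),w(-82,57),w(-87,42),w(-88,33)],np.pi-.061)
d=load("top");s=load("side")
f=lambda u,v:(140+(u+.5)*.375-.5,130+(v+.5)*.375-.5)
print([onz(d,f(*p),.109).round(3) for p in [(64,236),(131,241)]])
E
```

```text
time: 15.3
tcp_pos: [0.4496, 0.2038, 0.158]
tool_rot: [-3.137, -0.007, 3.099]
ft_force: [0.3, -0.3, -0.0]
grip_width: 0.004
grasp_force: 0.0
(np.float64(0.5621), np.float64(0.2053), 0.165) -> [-0.2245  0.0125 -0.0156] twist 0.035
(np.float64(0.5621), np.float64(0.2053), 0.092) -> [-0.2255  0.0131  0.1304] twist 0.035
(np.float64(0.5401), np.float64(0.2067), 0.092) -> [-0.1814  0.014   0.1307] twist 0.035
(np.float64(0.5221), np.float64(0.2078), 0.079) -> [-0.1456  0.0148  0.1569] twist 0.035
(np.float64(0.5102), np.float64(0.2085), 0.057) -> [-0.122   0.0154  0.2011] twist 0.035
(np.float64(0.5052), np.float64(0.2088), 0.042) -> [-0.1122  0.0157  0.2311] twist 0.035
(np.float64(0.5042), np.float64(0.2089), 0.033) -> [-0.1103  0.0159  0.2492] twist 0.035
[array([0.525, 0.25 , 0.109]), array([0.522, 0.174, 0.109])]
```

```bash
python3 -m pendant '[[-0.1,0.012,-0.02,0.035,0],[-0.2,0.012,-0.02,0.035,0],[-0.225,0.012,-0.01,0.035,0],[-0.226,0.013,0.06,0.035,0],[-0.226,0.013,0.13,0.035,0],[-0.226,0.013,0.13,0.035,0]]'
python3 - <<'E'
from h import *
m=np.array([.592,.2035]); u=np.array([np.cos(-.061),np.sin(-.061)])
w=lambda x,z:(*np.round(m+x/1000*u,4),z/1000)
rows([w(-52,92),w(-70,79),w(-82,57),w(-87,42),w(-88,33),w(-88,31)])
E
```

```text
time: 15.9
tcp_pos: [0.5595, 0.2038, 0.0889]
tool_rot: [-3.135, -0.013, 3.079]
ft_force: [-1.2, 0.5, -0.1]
grip_width: 0.002
grasp_force: 0.0
(np.float64(0.5401), np.float64(0.2067), 0.092) -> [ 0.0391  0.0033 -0.0057] twist 0
(np.float64(0.5221), np.float64(0.2078), 0.079) -> [0.0748 0.0034 0.0207] twist 0
(np.float64(0.5102), np.float64(0.2085), 0.057) -> [0.098  0.0036 0.0651] twist 0
(np.float64(0.5052), np.float64(0.2088), 0.042) -> [0.1077 0.0037 0.0952] twist 0
(np.float64(0.5042), np.float64(0.2089), 0.033) -> [0.1094 0.0039 0.1132] twist 0
(np.float64(0.5042), np.float64(0.2089), 0.031) -> [0.1094 0.0039 0.1172] twist 0
```

```bash
python3 -m pendant '[[0.02,0.003,0,0,0],[0.04,0.003,0,0,0],[0.06,0.003,0.01,0,0],[0.075,0.003,0.022,0,0],[0.087,0.003,0.044,0,0],[0.098,0.003,0.066,0,0],[0.104,0.003,0.08,0,0],[0.108,0.004,0.095,0,0]]'
python3 - <<'E'
from h import *
m=np.array([.592,.2035]); u=np.array([np.cos(-.061),np.sin(-.061)])
w=lambda x,z:(*np.round(m+x/1000*u,4),z/1000)
rows([w(-90,36),w(-90,30)])
E
```

```text
time: 16.7
tcp_pos: [0.5097, 0.2115, 0.0468]
tool_rot: [-3.139, -0.003, 3.081]
ft_force: [0.4, -0.6, 1.0]
grip_width: 0.001
grasp_force: 0.4
(np.float64(0.5022), np.float64(0.209), 0.036) -> [ 0.0146 -0.0059  0.0216] twist 0
(np.float64(0.5022), np.float64(0.209), 0.03) -> [ 0.0146 -0.0058  0.0336] twist 0
```

```bash
python3 -m pendant '[[0.005,0,0.01,0,0],[0.01,0,0.02,0,0],[0.01,0,0.026,0,0],[0.01,0,0.03,0,0],[0.01,0,0.03,0,0]]'
python3 -m pendant '[[0,0,0.004,0,0],[0,0,0.004,0,0],[0,0,0.004,0,0]]'
```

```text
time: 17.2
tcp_pos: [0.5043, 0.2114, 0.0309]
tool_rot: [-3.138, -0.005, 3.081]
ft_force: [0.7, -0.3, 0.5]
grip_width: 0.002
grasp_force: 0.0
time: 17.5
tcp_pos: [0.5044, 0.2115, 0.0293]
tool_rot: [-3.138, -0.005, 3.081]
ft_force: [-0.1, -1.4, 0.5]
grip_width: 0.006
grasp_force: 0.0
```

```bash
python3 -m pendant '[[0,0,0.003,0,0],[0,0,0.006,0,0],[0,0,0.006,0,0]]'
python3 - <<'E'
from h import *
s=imaging.get_image("side")["image"][:,:,::-1]; t=imaging.get_image("top")["image"][:,:,::-1]
b=cv2.resize(s[105:225,260:380],(400,400)); a=cv2.resize(t[130:280,140:290],(400,400))
cv2.imwrite("pics/c5.png",np.hstack([a,b]))
E
```

```text
time: 17.8
tcp_pos: [0.5041, 0.2115, 0.026]
tool_rot: [-3.138, -0.005, 3.081]
ft_force: [0.5, -0.3, 0.5]
grip_width: -0.0
grasp_force: 0.0
```

View pics/c5.png

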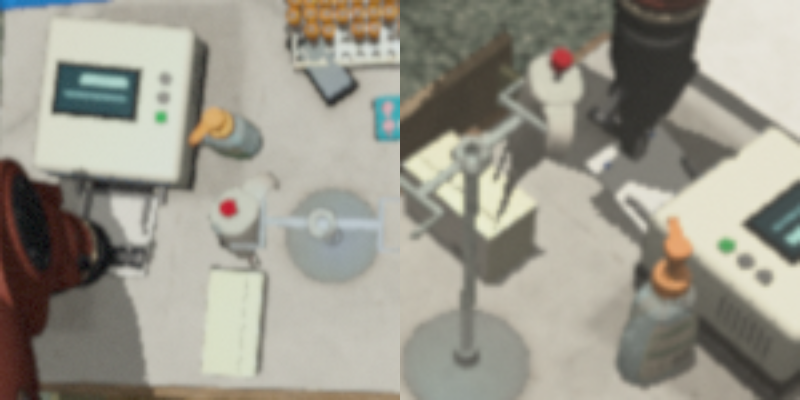

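Flap now lies nearly flat (crop (135,230)), fingers on it, no force yet. Pressing on gently until the stop is felt.

```bash
python3 -m pendant '[[0,0,0.003,0,0],[0,0,0.006,0,0],[0,0,0.006,0,0]]' | grep -E "tcp|ft"
python3 -m pendant '[[0,0,0.003,0,0],[0,0,0.006,0,0],[0,0,0.006,0,0]]' | grep -E "tcp|ft"
```

```text
tcp_pos: [0.5041, 0.2115, 0.023]
ft_force: [-0.2, -0.3, -0.1]
tcp_pos: [0.5041, 0.2115, 0.02]
ft_force: [0.1, -0.7, -0.3]
```

```bash
python3 -m pendant '[[0,0,-0.1,0,0],[0,0,-0.2,0,0],[0,0,-0.28,0,0],[0.1,-0.2,-0.28,0,0],[0.2,-0.4,-0.28,0,0],[0.2,-0.4,-0.28,0,0],[0.2,-0.4,-0.28,0,0],[0.2,-0.4,-0.28,0,0]]'
python3 - <<'E'
from h import *
D={n:imaging.get_image(n) for n in("top","side")}
for n in D: np.save(f"pics/{n}.npy",D[n],allow_pickle=True)
a=cv2.resize(D["top"]["image"][180:240,150:220,::-1],(420,360),interpolation=2); b=cv2.resize(D["side"]["image"][125:185,300:363,::-1],(378,360),interpolation=2)
cv2.imwrite("pics/c6.png",np.hstack([a,b]))
E
```

```text
time: 19.3
tcp_pos: [0.3907, 0.0163, 0.1614]
tool_rot: [-3.137, -0.005, 3.08]
ft_force: [1.2, 1.0, 0.5]
grip_width: -0.004
grasp_force: 0.0
```

View pics/c6.png

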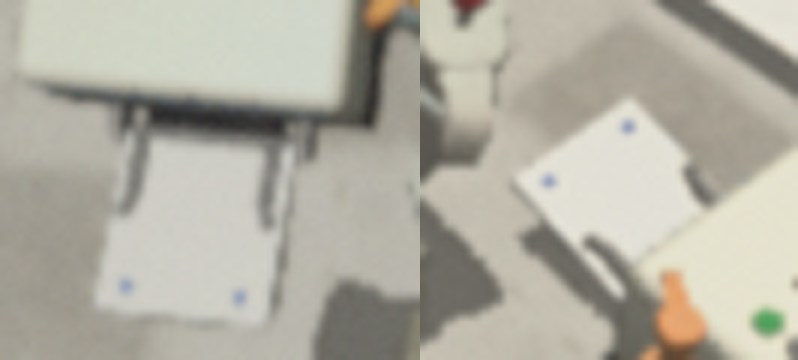

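```bash
cat >> h.py <<'E'
def tri(a,b):
    (c1,v1),(c2,v2)=a,b
    k=np.linalg.lstsq(np.c_[v1,-v2],c2-c1,rcond=None)[0]
    p,q=c1+k[0]*v1,c2+k[1]*v2; return (p+q)/2,np.linalg.norm(p-q)
E
python3 - <<'E'
from h import *
d=load("top");s=load("side")
f=lambda u,v:(150+(u+.5)/6-.5,180+(v+.5)/6-.5); g=lambda u,v:(300+(u-420+.5)/6-.5,125+(v+.5)/6-.5)
for n,a,b in [("cornL",(95,304),(632,98)),("cornR",(271,325),(513,180)),("dotL",(125,286),(628,127)),("dotR",(239,297),(548,181)),("guideL",(125,211),(592,238)),("guideR",(268,226),None)][:4]:
    p,e=tri(ray(d,f(*a)),ray(s,g(*b))); print(n,(p*1000).round(1),round(e*1000,1),(onz(d,f(*a),.03)*1000).round(1),(onz(d,f(*a),.05)*1000).round(1))
# hinge-side guides & lugs tops
for n,a,z in [("gL out end",(125,211),.0385),("gR end",(268,226),.0385),("gL in",(140,112),.0385),("gR in",(277,130),.0385),("sideL far",(130,140),.03),("sideR",(295,160),.03),("frontL",(20,78),.118),("frontR",(345,118),.118)]: print(n,(onz(d,f(*a),z)*1000).round(1))
E
```

```text
cornL [489.6 257.8  56.2] 0.2 [489.7 265.2  30. ] [489.6 259.5  50. ]
cornR [482.4 166.3  56. ] 3.3 [481.3 170.6  30. ] [481.3 166.4  50. ]
dotL [499.6 243.8  51.5] 0.2 [499.8 249.6  30. ] [499.5 244.2  50. ]
dotR [495.4 183.2  52.6] 0.3 [495.7 188.4  30. ] [495.5 183.9  50. ]
gL out end [539.5 249.2  38.5]
gR end [533.8 172.7  38.5]
gL in [592.6 243.7  38.5]
gR in [585.1 170.1  38.5]
sideL far [578.1 250.6  30. ]
sideR [570.  161.5  30. ]
frontL [601.1 283.1 118. ]
frontR [585.7 119.4 118. ]
```

```bash
python3 - <<'E'
from h import *
d=load("top");s=load("side")
c=cv2.imread("pics/c5.png").astype(int)
bl=((c[:,:,0]-c[:,:,2]>30)&(c[:,:,0]>120)).astype(np.uint8)
n,_,st,ce=cv2.connectedComponentsWithStats(bl)
for i in range(1,n):
    if st[i,4]>5:
        u,v=ce[i]; 
        q=(260+(u-400+.5)*.3-.5,105+(v+.5)*.3-.5) if u>=400 else (140+(u+.5)*.375-.5,130+(v+.5)*.375-.5)
        print("side" if u>=400 else "top",st[i,4],np.round(q,1))
for p in [(.5,.244,.0515),(.4955,.183,.052),(.493,.2475,.03),(.489,.188,.03),(.504,.2115,.026),(.504,.2115,.055)]: print(p,proj(d,p).round(1),proj(s,p).round(1))
E
```

```text
top 691 [154.8 130.9]
top 99 [171.9 158.6]
top 47 [180.4 158.1]
top 176 [180.9 161.4]
top 436 [175.3 165.6]
top 825 [284.9 173.9]
side 9 [377.2 169.2]
side 26 [378.6 175.2]
(0.5, 0.244, 0.0515) [170.4 227.1] [334.4 145.8]
(0.4955, 0.183, 0.052) [189.6 229.1] [320.9 154.9]
(0.493, 0.2475, 0.03) [171.  229.4] [332.6 148.5]
(0.489, 0.188, 0.03) [189.4 231.2] [319.8 157.4]
(0.504, 0.2115, 0.026) [182.6 226.3] [327.9 156.9]
(0.504, 0.2115, 0.055) [180.4 226.1] [328.9 151. ]
```

```bash
python3 - <<'E'
import cv2,numpy as np
c=cv2.imread("pics/c5.png",0)
a=cv2.resize(c[:,:400],(150,150),interpolation=cv2.INTER_AREA)   # top px offset 140,130
print("top cols170..204 rows216..238"); 
for r in range(86,108): print(130+r,' '.join(f"{v//10:2d}" for v in a[r,30:64]))
b=cv2.resize(c[:,400:],(120,120),interpolation=cv2.INTER_AREA) # side offset 260,105
print("side cols312..346 rows138..160")
for r in range(33,58): print(105+r,' '.join(f"{v//10:2d}" for v in b[r,52:86]))
E
```

```text
top cols170..204 rows216..238
216  3  4  6  6  6  4  3  2  5  8 11 13 13 13 13 14 17 19 20 20 20 20 19 16 15 17 18 16 17 18 19 19 19 19
217  3  3  5  6  7  5  3  2  3  6 10 12 13 13 13 14 16 19 20 20 20 20 19 17 16 17 18 16 17 18 19 19 19 19
218  3  3  5  6  7  6  4  2  2  4  7 10 12 13 13 13 15 18 20 20 20 20 20 19 18 18 18 16 17 18 19 19 19 19
219  3  3  4  6  7  7  5  3  2  3  5  9 12 13 13 13 14 16 19 20 20 20 20 20 20 19 16 15 17 18 19 19 19 19
220  3  3  4  5  6  7  5  3  2  3  4  8 11 12 13 13 13 14 17 18 19 19 20 19 19 17 14 13 15 18 19 19 19 19
221  3  3  4  5  6  7  5  3  3  2  3  6  9 11 11 11 11 13 14 15 16 17 17 17 16 14 12 12 15 17 19 19 19 19
222  3  3  4  5  6  7  5  4  3  2  2  4  6  8  8  8  9 11 12 12 12 12 12 12 13 12 11 12 15 18 19 19 19 19
223  3  3  4  5  7  8  6  4  3  2  2  3  3  4  5  5  6  9 10  9  8  8  9  9 10 11 11 13 16 18 19 19 19 19
224  3  3  4  5  8  9  6  4  3  2  2  2  2  4  5  6  7  8  9  8  7  8  8  8  9 11 11 14 17 18 19 19 19 19
225  3  3  3  5  8 10  7  4  3  2  2  1  3  4  6  8  8  8  9  8  8 10 10  9  9 10 11 14 17 19 19 19 19 18
226  3  3 
[... 3242 characters left out ...]
2 12 12 12 12 12 12 12 12 12 12 12 12 12 12 12 12 12 12 12 12 10
157 18 18 17 16 15 14 14 14 13 12 12 12 12 12 12 12 12 12 12 12 12 12 12 12 12 12 12 12 12 12 12 12 12 11
158 19 19 19 18 18 16 15 13 12 12 12 12 12 12 12 12 13 13 13 12 12 12 12 12 12 12 12 12 12 12 12 12 12 12
159 18 19 19 19 18 18 17 15 13 12 12 12 12 12 13 14 16 16 16 14 13 13 12 12 12 12 12 12 12 12 12 12 12 13
160 18 19 19 18 18 18 18 17 14 12 12 12 12 13 14 17 20 20 19 17 16 16 14 13 13 13 13 12 12 12 12 12 13 14
161 19 19 19 18 18 18 18 17 15 12 11 12 13 14 17 20 21 22 21 21 20 19 17 16 16 16 14 13 13 13 13 13 14 17
162 19 19 18 18 18 18 17 16 13 11 10 11 14 17 20 21 21 21 22 22 22 21 21 21 20 20 18 17 16 15 14 15 17 20
```

```bash
python3 - <<'E'
from h import *
d=load("top");s=load("side")
f=lambda u,v:(140+(u+.5)/4-.5,130+(v+.5)/4-.5); g=lambda u,v:(190+(u+.5)/3.478-.5,105+(v+.5)/3.478-.5)
for n,a,b in [("red tailR",(711,540),(52,396)),("red tail2",(766,508),(30,452)),("line a",(680,490),(105,407)),("line b",(735,455),(93,461)),("foot",(500,352),(313,372)),("green btn .118",(241,176),(584,257)),("grey btn",(248,118),(625,289)),("box top R",(210,400),(495,132))]:
    p,e=tri(ray(d,f(*a)),ray(s,g(*b))); print(n,(p*1000).round(1),round(e*1000,1))
E
```

```text
red tailR [ 394.2 -225.2    8.8] 3.0
red tail2 [ 4.203e+02 -2.710e+02  2.000e-01] 1.0
line a [ 433.7 -199.3    6.8] 3.1
line b [ 464.6 -242.     4.2] 7.0
foot [540.4 -50.8  19. ] 1.1
green btn .118 [662.7 144.5 118.5] 0.6
grey btn [707.3 141.3 119.7] 2.0
box top R [509.2 174.2 125.6] 43.7
```

```bash
python3 -m pendant '[[-0.1,0.2,0,0,0],[-0.2,0.4,0,0,0],[-0.2,0.4,0,0,0],[-0.2,0.4,0,0,0],[-0.2,0.4,0.1,0,0],[-0.2,0.4,0.2,0,0],[-0.2,0.4,0.26,0,0],[-0.2,0.4,0.27,0,0]]'|grep -E "tcp|ft"
python3 -m pendant '[[0,0,0.01,0,0],[0,0,0.016,0,0],[0,0,0.016,0,0]]' | grep -E "tcp|ft"
python3 - <<'E'
from h import *
D={n:imaging.get_image(n) for n in("top","side")}
o=sensors.get_obs()["tcp_pos"]
ts=[]
for n in D:
    q=proj(D[n],o).round().astype(int); print(n,q); x,y=q-40
    ts.append(cv2.resize(D[n]["image"][y:y+80,x:x+80,::-1],(400,400),interpolation=2))
cv2.imwrite("pics/c7.png",np.hstack(ts))
E
```

```text
tcp_pos: [0.5008, 0.2116, 0.0211]
ft_force: [-0.6, -0.7, 1.3]
tcp_pos: [0.5055, 0.2118, 0.0187]
ft_force: [0.2, -0.5, -0.7]
top [183 226]
side [328 159]
```

View pics/c7.png

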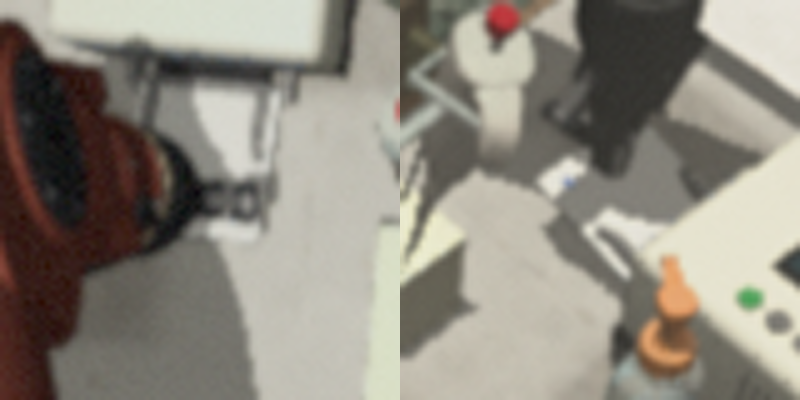

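The tip sits visibly about 25–30 mm above the reported TCP height and on the flap (side crop (612,170)), flap still ~15° up. Pressing on in small steps, watching force.

```bash
python3 -m pendant '[[0,0,0.005,0,0],[0,0,0.01,0,0],[0,0,0.01,0,0]]' | grep -E "tcp|ft"
python3 -m pendant '[[0,0,0.005,0,0],[0,0,0.01,0,0],[0,0,0.01,0,0]]' | grep -E "tcp|ft"
python3 - <<'E'
from h import *
D={n:imaging.get_image(n) for n in("top","side")}
for n in D: np.save(f"pics/{n}.npy",D[n],allow_pickle=True)
s=D["side"]["image"].astype(int)
# blue dot + flap white corner
bl=((s[:,:,2]-s[:,:,0]>18)).astype(np.uint8); bl[:140]=0;bl[175:]=0;bl[:,:310]=0;bl[:,345:]=0
print("blue",np.argwhere(bl)[:,::-1].tolist()[:12])
g=s.mean(2).astype(int)
for r in range(146,162): print(r,' '.join(f"{v//10:2d}" for v in g[r,312:340]))
E
```

```text
tcp_pos: [0.5041, 0.2114, 0.0121]
ft_force: [0.7, 0.9, 0.8]
tcp_pos: [0.5038, 0.2113, 0.0068]
ft_force: [0.2, 0.1, 0.2]
blue [[320, 157], [321, 157]]
146 11 10 10 10  9  9  8  7  6  6  5  5  6  5  5  5  5  4  5  5  5  5  5  7  9  9  9  8
147 10 10 10 10 10 10  9  8  6  5  5  5  4  5  5  5  5  5  4  5  5  6  6  9 11 12 10  9
148 10 10 10 10 10 10  9  9  7  6  5  4  4  4  5  5  5  5  5  5  6  7  8 11 12 12 11 10
149 10 10 10 10 10 10 10 10  9  8  7  5  5  5  5  4  5  5  5  5  6  7  9 11 12 12 12 11
150 10 10 10 10 10 10 10 10  9  9  9  8  7  5  5  4  5  5  6  6  6  8 10 12 12 12 12 12
151 10 10 10 10 10 10 10 10 10 11 11 11  9  6  5  5  5  5  6  7  7  9 11 12 12 12 12 12
152 10 10 10 10 10 10 10 11 13 15 15 13 11  7  5  4  4  5  7  7  7  9 11 12 12 12 12 12
153 10 10 10 10 10 11 12 16 18 21 20 17 12  7  5  4  5  5  7  7  7 10 12 12 12 12 12 12
154 10 10 10 10 11 14 17 21 22 22 22 20 14  9  6  5  5  6  7  7  8 11 12 12 12 12 12 12
155 10 10 10 12 16 18 21 22 22 22 22 19 14 11  9  7  5  6  7  8  9 11 12 12 12 12 12 12
156 13 13 13 17 21 22 22 21 19 20 19 15 12 12 11 10  8  8  8 10 11 12 12 12 12 12 12 12
157 17 17 16 20 22 22 22 20 16 14 14 12 12 12 12 12 11 10 10 11 12 12 12 12 12 12 12 12
158 18 18 17 18 21 22 22 20 15 11 12 12 12 12 12 12 12 12 12 12 12 12 12 12 12 12 12 12
159 18 18 17 17 18 21 22 19 14 12 12 12 12 12 12 12 12 12 12 12 12 12 12 12 12 12 12 12
160 18 18 18 17 16 17 18 15 12 12 12 12 12 12 12 12 12 12 12 12 12 12 12 12 12 12 12 12
161 18 18 18 18 17 15 13 12 12 12 12 12 12 12 12 12 13 13 13 12 12 12 12 12 12 12 12 12
```

```bash
python3 -m pendant '[[0,0,0.003,0,0],[0,0,0.005,0,0],[0,0,0.005,0,0]]' | grep -E "tcp|ft"
python3 -m pendant '[[0,0,0.003,0,0],[0,0,0.005,0,0],[0,0,0.005,0,0]]' | grep -E "tcp|ft"
python3 -m pendant '[[0,0,0.003,0,0],[0,0,0.005,0,0],[0,0,0.005,0,0]]' | grep -E "tcp|ft"
```

```text
tcp_pos: [0.5041, 0.2114, 0.0046]
ft_force: [0.0, -0.7, -0.2]
tcp_pos: [0.504, 0.2114, 0.0021]
ft_force: [-0.8, 1.1, 0.0]
tcp_pos: [0.5042, 0.2114, -0.0002]
ft_force: [0.1, -0.6, 1.0]
```

```bash
python3 -m pendant '[[0,0,0.002,0,0],[0,0,0.004,0,0],[0,0,0.004,0,0]]' | grep -E "tcp|ft"
python3 -m pendant '[[0,0,0.002,0,0],[0,0,0.004,0,0],[0,0,0.004,0,0]]' | grep -E "tcp|ft"
python3 - <<'E'
from h import *
D={n:imaging.get_image(n) for n in("top","side")}
for n in D: np.save(f"pics/{n}.npy",D[n],allow_pickle=True)
s=D["side"]["image"].astype(int)
g=s.mean(2).astype(int)
for r in range(150,164): print(r,' '.join(f"{v//10:2d}" for v in g[r,312:336]))
print(sensors.get_obs()["joint_torque"].round(1))
E
```

```text
tcp_pos: [0.5042, 0.2115, -0.0005]
ft_force: [-7.1, -1.8, 26.5]
tcp_pos: [0.5043, 0.2115, -0.0008]
ft_force: [-15.1, -4.2, 49.8]
150 10 10 10 10 10 10 10  9  8  6  5  5  5  4  5  5  5  5  5  5  6  7  9 11
151 10 10 10 10 10 10 10 10  9  8  7  6  5  5  5  5  5  5  5  5  6  7 10 12
152 10 10 10 10 10 10 10 10 10 10 10  9  8  6  5  5  5  5  6  6  6  8 10 12
153 10 10 10 10 10 10 10 10 11 13 12 11 10  7  5  5  4  5  6  7  7  8 11 12
154 10 10 10 10 10 10 11 13 16 18 16 13 11  7  5  4  5  5  7  7  7  9 12 12
155 10 10 10 10 10 12 16 18 21 22 20 16 12  8  5  5  5  6  7  7  8 11 12 12
156 13 11 10 11 13 17 21 22 22 22 22 20 14 10  7  5  5  6  7  7  9 11 12 12
157 16 14 13 16 18 21 22 21 21 21 21 19 14 11 10  8  6  7  8  9 10 12 12 12
158 18 18 18 20 22 22 21 18 17 19 18 15 12 12 12 11  9  9 10 11 12 12 12 12
159 18 18 18 20 22 22 21 18 16 15 14 12 12 12 12 12 11 11 12 12 12 12 12 12
160 18 18 16 17 20 22 21 19 17 14 12 12 12 12 12 12 12 12 12 12 12 12 12 12
161 18 18 17 15 16 19 19 15 14 12 12 12 12 12 12 12 12 12 12 12 12 12 12 12
162 18 19 18 17 14 13 13 12 12 12 12 12 12 12 12 12 13 15 13 12 12 12 12 12
163 18 18 18 16 12 10 10 11 12 12 12 12 12 12 13 16 18 19 17 16 15 13 12 12
[ -1.  -38.9  22.2  -6.8   0.1  -0. ]
```

End stop felt at reading −0.0002 (so real tip height = reading + ~30 mm, as the pictures also say). Back off and head round the stand towards the gauge.

```bash
python3 -m pendant '[[0,0,-0.1,0,0],[0,0,-0.2,0,0],[0,0,-0.28,0,0],[0.1,-0.15,-0.28,-0.3,76],[0.2,-0.3,-0.28,-0.6,76],[0.25,-0.4,-0.28,-0.8,76],[0.25,-0.5,-0.28,-1,76],[0.25,-0.5,-0.28,-1,76]]' 50
python3 - <<'E'
from h import *
rows([(.36,-.13,.11),(.4707,-.208,.11),(.4707,-.208,.0)],np.pi+.557-2*np.pi)
D={n:imaging.get_image(n) for n in("top","side")}
for n in D: np.save(f"pics/{n}.npy",D[n],allow_pickle=True)
d,s=D["top"],D["side"]
def dots(im,x0,y0,x1,y1):
    a=im[y0:y1,x0:x1].astype(int); w=np.clip(a[:,:,2]-a[:,:,0]-12,0,None)
    n,l=cv2.connectedComponents((w>0).astype(np.uint8)); r=[]
    for i in range(1,n):
        ww=w*(l==i)
        if ww.sum()>20:
            yy,xx=np.mgrid[:a.shape[0],:a.shape[1]]; r.append(((ww*xx).sum()/ww.sum()+x0,(ww*yy).sum()/ww.sum()+y0,int(ww.sum())))
    return np.round(r,2)
T=dots(d["image"],160,220,200,240);S=dots(s["image"],310,138,345,165); print(T,S)
for t in T: print("dot z.03",(onz(d,t[:2],.03)*1000).round(1))
if len(T)==2 and len(S)==2:
    T=T[T[:,0].argsort()];S=S[S[:,0].argsort()[::-1]]
    for a,b in zip(T,S): print(tri(ray(d,a[:2]),ray(s,b[:2])))
E
```

```text
time: 23.7
tcp_pos: [0.3761, -0.0021, 0.1371]
tool_rot: [-3.14, -0.005, -2.674]
ft_force: [1.2, -0.8, 1.0]
grip_width: 0.76
grasp_force: 0.0
(0.36, -0.13, 0.11) -> [ 0.1438 -0.2136  0.0552] twist -0.17
(0.4707, -0.208, 0.11) -> [ 0.0166 -0.4527  0.0549] twist -0.17
(0.4707, -0.208, 0.0) -> [ 0.0154 -0.4524  0.2749] twist -0.17
[[172.41 228.35  68.  ]
 [190.66 230.15  88.  ]] [[319.8  158.27  45.  ]]
dot z.03 [496.5 243.1  30. ]
dot z.03 [492.4 184.2  30. ]
```

```bash
python3 -m pendant '[[0.07,-0.1,0,-0.17,76],[0.144,-0.213,0,-0.17,76],[0.144,-0.213,0,-0.17,76],[0.08,-0.33,0,-0.17,76],[0.016,-0.4527,0.05,-0.17,76],[0.016,-0.4527,0.1,-0.17,76],[0.016,-0.4527,0.1,-0.17,76],[0.016,-0.4527,0.1,-0.17,76]]'
python3 - <<'E'
from h import *
rows([(.4707,-.208,.0),(.4707,-.208,-.015)],np.pi+.557-2*np.pi)
d=load("top"); im=d["image"].astype(int); r,g,b=im[:,:,0],im[:,:,1],im[:,:,2]
m=((r>130)&(g<100)&(b<100)).astype(np.uint8); m[:230]=0;m[275:]=0;m[:,:295]=0;m[:,345:]=0
mo=cv2.moments(m,True); c=onz(d,(mo["m10"]/mo["m00"],mo["m01"]/mo["m00"]),.008)*1000
print("red centroid",c.round(1),"-> centre",(c[:2]+50*np.array([np.cos(.557),np.sin(.557)])).round(1))
E
```

```text
time: 24.6
tcp_pos: [0.4703, -0.2065, 0.0857]
tool_rot: [3.138, -0.007, -2.59]
ft_force: [0.7, 0.4, 0.3]
grip_width: 0.76
grasp_force: 0.0
(0.4707, -0.208, 0.0) -> [-0.0003 -0.0035  0.1714] twist -0.009
(0.4707, -0.208, -0.015) -> [-0.0005 -0.0036  0.2014] twist -0.009
red centroid [ 427.4 -233.9    8. ] -> centre [ 469.9 -207.4]
```

```bash
python3 -m pendant '[[0,-0.002,0.08,0,76],[0,-0.002,0.13,0,76],[0,-0.002,0.15,0,76],[0,-0.002,0.15,0,76]]'|grep -E "tcp|ft"
python3 -m pendant '[[0,0,0.01,0,76],[0,0,0.02,0,76],[0,0,0.03,0,76],[0,0,0.03,0,76]]'|grep -E "tcp|ft"
```

```text
tcp_pos: [0.4704, -0.2075, 0.0125]
ft_force: [-0.7, 0.9, -0.9]
tcp_pos: [0.4709, -0.2083, -0.003]
ft_force: [0.2, -0.5, 0.1]
```

```bash
python3 -m pendant '[[0,0,0.008,0,76],[0,0,0.016,0,76],[0,0,0.016,0,76]]'|grep -E "tcp|ft"
python3 -m pendant '[[0,0,0.006,0,76],[0,0,0.012,0,76],[0,0,0.012,0,76]]'|grep -E "tcp|ft"
python3 - <<'E'
from h import *
D=imaging.get_image("side"); o=sensors.get_obs()["tcp_pos"]
x,y=proj(D,(.4707,-.208,.008)).round().astype(int)-30; print(x,y)
T=imaging.get_image("top"); a,b=proj(T,(.4707,-.208,.008)).round().astype(int)-30; print(a,b)
cv2.imwrite("pics/c8.png",np.hstack([cv2.resize(T["image"][b:b+60,a:a+60,::-1],(400,400),interpolation=2),cv2.resize(D["image"][y:y+60,x:x+60,::-1],(400,400),interpolation=2)]))
E
```

```text
tcp_pos: [0.4707, -0.2082, -0.0113]
ft_force: [-1.3, 1.3, 0.1]
tcp_pos: [0.4707, -0.2082, -0.0172]
ft_force: [0.1, 0.0, 0.3]
195 201
282 210
```

```bash
python3 -m pendant '[[0,0,0.006,0,76],[0,0,0.012,0,76],[0,0,0.012,0,76]]'|grep -E "tcp|ft"
python3 -m pendant '[[0,0,0.004,0,76],[0,0,0.008,0,76],[0,0,0.008,0,76]]'|grep -E "tcp|ft"
```

```text
tcp_pos: [0.4707, -0.2082, -0.0232]
ft_force: [0.4, -0.7, 0.9]
tcp_pos: [0.4708, -0.2083, -0.027]
ft_force: [0.8, -0.3, -0.1]
```

```bash
python3 -m pendant '[[0,0,0.004,0,76],[0,0,0.006,0,76],[0,0,0.006,0,76]]'|grep -E "tcp|ft"
python3 -m pendant '[[0,0,0.003,0,76],[0,0,0.004,0,76],[0,0,0.004,0,76]]'|grep -E "tcp|ft"
```

```text
tcp_pos: [0.4708, -0.2084, -0.0299]
ft_force: [-0.1, 0.2, -0.4]
tcp_pos: [0.4709, -0.2084, -0.0319]
ft_force: [-0.3, 0.5, 0.8]
```

```bash
python3 -m pendant '[[0,0,0.003,0,76],[0,0,0.004,0,76],[0,0,0.004,0,76]]'|grep -E "tcp|ft"
python3 -m pendant '[[0,0,0.003,0,76],[0,0,0.004,0,76],[0,0,0.004,0,76]]'|grep -E "tcp|ft"
```

```text
tcp_pos: [0.4709, -0.2084, -0.0339]
ft_force: [0.0, 0.8, 0.5]
tcp_pos: [0.4709, -0.2084, -0.0359]
ft_force: [-0.0, -0.3, 0.3]
```

```bash
python3 -m pendant '[[0,0,0,0,70],[0,0,0,0,63],[0,0,0,0,60],[0,0,0,0,60],[0,0,0,0,60]]' 50
```

```text
time: 28.4
tcp_pos: [0.4713, -0.2084, -0.0341]
tool_rot: [-3.141, -0.005, -2.59]
ft_force: [-4.7, 4.4, 24.4]
grip_width: 0.636
grasp_force: 57.4
```

```bash
python3 -m pendant '[[0,0,-0.02,0,60],[0,0,-0.1,0,60],[0,0,-0.2,0,60],[0,0,-0.28,0,60],[0,0,-0.28,0,60]]' 60
python3 -c "
from h import *
rows([(.36,-.13,.105),(.36,.05,.105),(.42,.21,.105)],np.pi-.065)"
```

```text
time: 28.9
tcp_pos: [0.4748, -0.2099, 0.1095]
tool_rot: [-3.134, -0.002, -2.589]
ft_force: [1.1, 1.1, -3.1]
grip_width: 0.631
grasp_force: 64.9
(0.36, -0.13, 0.105) -> [0.1116 0.2565 0.0071] twist -10.821
(0.36, 0.05, 0.105) -> [-0.0773  0.563   0.0043] twist -10.821
(0.42, 0.21, 0.105) -> [-0.3473  0.7725  0.0021] twist -10.821
```

```bash
python3 -m pendant '[[0.055,0.13,0,0,60],[0.11,0.256,0,0.2,60],[0.08,0.31,0,0.4,60],[0.05,0.36,0,0.6,60],[0,0.44,0,0.8,60],[-0.05,0.53,0,1,60],[-0.077,0.563,0,1,60],[-0.077,0.563,0,1,60]]'
python3 - <<'E'
from h import *
u=np.array([np.cos(-.065),np.sin(-.065)]); m=np.array([.4945,.213])+.1005*u; print(m)
w=lambda x,z:(*np.round(m+x/1000*u,4),z/1000)
rows([(.42,.19,.105),w(-120,105),w(-85,105)],np.pi-.065)
E
```

```text
time: 29.7
tcp_pos: [0.3558, 0.0548, 0.1034]
tool_rot: [-3.14, -0.006, -3.109]
ft_force: [0.1, -0.9, -2.0]
grip_width: 0.63
grasp_force: 65.1
[0.59478777 0.2064721 ]
(0.42, 0.19, 0.105) -> [-0.137   0.266  -0.0044] twist -11.814
(np.float64(0.475), np.float64(0.2143), 0.105) -> [-0.2485  0.311  -0.0052] twist -11.814
(np.float64(0.51), np.float64(0.212), 0.105) -> [-0.3183  0.3041 -0.0056] twist -11.814
```

```bash
python3 -m pendant '[[-0.05,0.1,0,0.05,60],[-0.1,0.2,0,0.1,60],[-0.15,0.266,0,0.186,60],[-0.2,0.3,0,0.186,60],[-0.248,0.311,0,0.186,60],[-0.248,0.311,0,0.186,60],[-0.248,0.311,0,0.186,60]]'
python3 - <<'E'
from h import *
u=np.array([np.cos(-.065),np.sin(-.065)]); m=np.array([.4945,.213])+.1005*u
w=lambda x,z:(*np.round(m+x/1000*u,4),z/1000)
rows([w(-85,105),w(-85,20),w(-85,0),w(-85,-4)],np.pi-.065)
D={n:imaging.get_image(n) for n in("top","side")}
# red tail in top & side
for n,z in(("top",.139),("side",.139)):
    d=D[n]; im=d["image"].astype(int); r,g,b=im[:,:,0],im[:,:,1],im[:,:,2]
    m=((r>120)&(g<70)&(b<70)).astype(np.uint8); k,l,st,ce=cv2.connectedComponentsWithStats(m)
    print(n,[(st[i].tolist(),(onz(d,ce[i],.149)*1000).round(0).tolist()) for i in range(1,k) if st[i,4]>40])
E
```

```text
time: 30.4
tcp_pos: [0.4756, 0.21, 0.1018]
tool_rot: [-3.137, -0.007, 3.072]
ft_force: [-0.5, -0.3, -3.1]
grip_width: 0.639
grasp_force: 65.1
(np.float64(0.51), np.float64(0.212), 0.105) -> [-0.0684  0.0087 -0.0069] twist -0.008
(np.float64(0.51), np.float64(0.212), 0.02) -> [-0.0695  0.0095  0.1631] twist -0.008
(np.float64(0.51), np.float64(0.212), 0.0) -> [-0.0698  0.0096  0.2031] twist -0.008
(np.float64(0.51), np.float64(0.212), -0.004) -> [-0.0698  0.0097  0.2111] twist -0.008
top [([80, 211, 46, 44, 803], [480.0, 408.0, 149.0]), ([69, 221, 9, 39, 273], [454.0, 499.0, 149.0]), ([77, 284, 38, 96, 1159], [197.0, 409.0, 149.0])]
side []
```

```bash
python3 -m pendant '[[-0.068,0.009,0,0,60],[-0.0685,0.009,0.04,0,60],[-0.069,0.0095,0.1,0,60],[-0.0695,0.0095,0.16,0,60],[-0.0695,0.0095,0.185,0,60],[-0.0695,0.0095,0.185,0,60]]' | grep -E "tcp|ft|rot"
python3 - <<'E'
from h import *
u=np.array([np.cos(-.065),np.sin(-.065)]); m=np.array([.4945,.213])+.1005*u
w=lambda x,z:(*np.round(m+x/1000*u,4),z/1000)
rows([w(-85,0),w(-85,-3)],np.pi-.065)
E
```

```text
tcp_pos: [0.5089, 0.212, 0.0089]
tool_rot: [-3.137, -0.008, 3.072]
ft_force: [0.6, 0.1, -2.0]
(np.float64(0.51), np.float64(0.212), 0.0) -> [-0.0024  0.0003  0.0179] twist -0.008
(np.float64(0.51), np.float64(0.212), -0.003) -> [-0.0024  0.0003  0.0239] twist -0.008
```

```bash
python3 -m pendant '[[-0.002,0,0.008,0,60],[-0.002,0,0.016,0,60],[-0.002,0,0.02,0,60],[-0.002,0,0.02,0,60]]' | grep -E "tcp|ft"
python3 -m pendant '[[0,0,0.003,0,60],[0,0,0.006,0,60],[0,0,0.006,0,60]]' | grep -E "tcp|ft"
```

```text
tcp_pos: [0.5119, 0.2128, 0.0005]
ft_force: [0.2, -0.0, -2.8]
tcp_pos: [0.5116, 0.2128, -0.0029]
ft_force: [0.0, -0.9, -1.8]
```

```bash
python3 -m pendant '[[0,0,0.003,0,60],[0,0,0.005,0,60],[0,0,0.005,0,60]]' | grep -E "tcp|ft"
python3 -m pendant '[[0,0,0.002,0,60],[0,0,0.003,0,60],[0,0,0.003,0,60]]' | grep -E "tcp|ft"
```

```text
tcp_pos: [0.512, 0.2129, -0.004]
ft_force: [-4.2, -2.2, 16.0]
tcp_pos: [0.512, 0.2129, -0.0042]
ft_force: [-9.0, -4.4, 32.6]
```

```bash
python3 -m pendant '[[0,0,-0.008,0,60],[0,0,-0.008,0,66],[0,0,-0.008,0,72],[0,0,-0.008,0,80],[0,0,-0.008,0,80],[0,0,-0.06,0,80],[0,0,-0.14,0,80],[0,0,-0.18,0,80]]'
python3 -m pendant '[[0.1,0,0,0,0],[0.2,0,0,0,0],[0.28,-0.06,0,0,0],[0.3,-0.2,0,0,0],[0.3,-0.3,0,0,0],[0.3,-0.3,0,0,0]]'
python3 - <<'E'
from h import *
D={n:imaging.get_image(n) for n in("top","side")}
for n in D: np.save(f"pics/{n}.npy",D[n],allow_pickle=True)
for n in D:
    d=D[n]; im=d["image"].astype(int); r,g,b=im[:,:,0],im[:,:,1],im[:,:,2]
    m=((r>120)&(g<70)&(b<70)).astype(np.uint8); k,l,st,ce=cv2.connectedComponentsWithStats(m)
    for i in range(1,k):
        if st[i,4]>40:
            c=max(cv2.findContours((l==i).astype(np.uint8),0,2)[0],key=cv2.contourArea).reshape(-1,2)
            w=np.array([onz(d,p,.038)[:2]*1000 for p in c],np.float32); R=cv2.minAreaRect(w)
            print(n,st[i],(onz(d,ce[i],.038)*1000).round(1),np.round(R[1],1),round(R[2],1),cv2.boxPoints(R).round(0).tolist())
E
```

```text
time: 33.2
tcp_pos: [0.5132, 0.2133, 0.0856]
tool_rot: [-3.139, -0.003, 3.073]
ft_force: [1.7, 0.1, -0.6]
grip_width: 0.798
grasp_force: 0.0
time: 33.8
tcp_pos: [0.3509, 0.0713, 0.0844]
tool_rot: [-3.137, -0.005, 3.072]
ft_force: [0.4, -0.2, 0.0]
grip_width: -0.001
grasp_force: 0.0
top [172 232  17  16 224] [461.9 214.8  38. ] [52.2 45.2] 87.6 [[438.0, 189.0], [483.0, 188.0], [486.0, 240.0], [440.0, 242.0]]
top [163 293  32   9 146] [282.3 212.   38. ] [24.9 98. ] 1.7 [[267.0, 260.0], [270.0, 162.0], [295.0, 163.0], [292.0, 261.0]]
top [145 318   9  10  52] [200.6 300.1  38. ] [24.6 27.5] 20.0 [[184.0, 309.0], [194.0, 283.0], [217.0, 291.0], [207.0, 317.0]]
side [190 127  17  10  46] [128.1 -25.3  38. ] [65.  16.4] 87.4 [[118.0, -59.0], [135.0, -60.0], [138.0, 5.0], [121.0, 6.0]]
side [312 140  17  15 133] [462.4 214.5  38. ] [51.4 41.5] 85.1 [[438.0, 190.0], [479.0, 186.0], [483.0, 238.0], [442.0, 241.0]]
```

```bash
python3 - <<'E'
from h import *
rows([(.405,.218,.085),(.405,.218,.003)],np.pi-.065)
E
```

```text
(0.405, 0.218, 0.085) -> [-0.0849  0.2996 -0.0026] twist -0.014
(0.405, 0.218, 0.003) -> [-0.0856  0.3003  0.1614] twist -0.014
```

```bash
python3 -m pendant '[[-0.03,0.1,0,0,0],[-0.06,0.2,0,0,0],[-0.085,0.3,0,0,0],[-0.085,0.3,0,0,0],[-0.085,0.3,0.06,0,0],[-0.085,0.3,0.12,0,0],[-0.085,0.3,0.161,0,0],[-0.085,0.3,0.161,0,0]]'
python3 - <<'E'
from h import *
u=np.array([np.cos(-.065),np.sin(-.065)]); p=np.array([.405,.218])
rows([(*(p+k*u),.004) for k in (0,.018,.05,.09,.115)],np.pi-.065)
E
```

```text
time: 34.7
tcp_pos: [0.402, 0.2198, 0.0009]
tool_rot: [-3.136, -0.009, 3.073]
ft_force: [0.1, 0.0, 0.5]
grip_width: -0.005
grasp_force: 0.0
(np.float64(0.405), np.float64(0.218), 0.004) -> [-0.0061 -0.0032 -0.0062] twist -0.006
(np.float64(0.42296198838608345), np.float64(0.21683082370097392), 0.004) -> [-0.0421 -0.0031 -0.0066] twist -0.006
(np.float64(0.4548944121835651), np.float64(0.21475228805826088), 0.004) -> [-0.1061 -0.0029 -0.0072] twist -0.006
(np.float64(0.4948099419304171), np.float64(0.21215411850486957), 0.004) -> [-0.1861 -0.0026 -0.0079] twist -0.006
(np.float64(0.5197571480221996), np.float64(0.210530262534), 0.004) -> [-0.2361 -0.0024 -0.0084] twist -0.006
```

```bash
python3 -m pendant '[[-0.02,-0.003,-0.006,0,0],[-0.04,-0.003,-0.006,0,0],[-0.06,-0.003,-0.007,0,0],[-0.08,-0.003,-0.007,0,0],[-0.1,-0.003,-0.007,0,0],[-0.12,-0.003,-0.008,0,0],[-0.13,-0.003,-0.008,0,0],[-0.13,-0.003,-0.008,0,0]]'
python3 - <<'E'
from h import *
u=np.array([np.cos(-.065),np.sin(-.065)]); p=np.array([.405,.218])
rows([(*(p+k*u),.003) for k in (.06,.1,.12)],np.pi-.065)
D={n:imaging.get_image(n) for n in("top","side")}
for n in D:
    d=D[n]; im=d["image"].astype(int); r,g,b=im[:,:,0],im[:,:,1],im[:,:,2]
    m=((r>120)&(g<70)&(b<70)).astype(np.uint8); k,l,st,ce=cv2.connectedComponentsWithStats(m)
    for i in range(1,k):
        c=onz(d,ce[i],.038)*1000
        if st[i,4]>20 and c[0]>380: print(n,st[i],c.round(1))
E
```

```text
time: 35.5
tcp_pos: [0.4686, 0.2142, 0.0074]
tool_rot: [-3.138, -0.007, 3.073]
ft_force: [-7.8, -0.4, 15.3]
grip_width: 0.002
grasp_force: 8.0
(np.float64(0.4648732946202781), np.float64(0.21410274566991305), 0.003) -> [ 0.0074 -0.0007  0.0089] twist -0.008
(np.float64(0.5047888243671301), np.float64(0.21150457611652174), 0.003) -> [-0.0726 -0.0003  0.0084] twist -0.008
(np.float64(0.5247465892405562), np.float64(0.21020549133982608), 0.003) -> [-0.1126 -0.0002  0.0081] twist -0.008
top [103 221  37  27 311] [481.6 402.8  38. ]
top [101 231  21  17  70] [454.9 438.9  38. ]
top [ 90 246   8  10  53] [418.  490.3  38. ]
```

```bash
python3 -m pendant '[[0.03,0,0,0,0],[0.08,0,0,0,0],[0.1,0,-0.06,0,0],[0.12,-0.1,-0.14,0,0],[0.16,-0.2,-0.16,0,0],[0.2,-0.28,-0.16,0,0],[0.22,-0.3,-0.16,0,0],[0.22,-0.3,-0.16,0,0]]' | grep -E "tcp|ft"
cat > red.py <<'E'
from h import *
D={n:imaging.get_image(n) for n in("top","side")}
for n in D: np.save(f"pics/{n}.npy",D[n],allow_pickle=True)
for n in D:
    d=D[n]; im=d["image"].astype(int); r,g,b=im[:,:,0],im[:,:,1],im[:,:,2]
    m=((r>120)&(g<70)&(b<70)).astype(np.uint8); k,l,st,ce=cv2.connectedComponentsWithStats(m)
    for i in range(1,k):
        if st[i,4]>40 and onz(d,ce[i],.038)[0]>.38:
            c=max(cv2.findContours((l==i).astype(np.uint8),0,2)[0],key=cv2.contourArea).reshape(-1,2)
            w=np.array([onz(d,p,.038)[:2]*1000 for p in c],np.float32); R=cv2.minAreaRect(w)
            print(n,st[i],(onz(d,ce[i],.038)*1000).round(1),np.round(R[1],1),round(R[2],1),cv2.boxPoints(R).round(0).tolist())
E
python3 red.py
```

```text
tcp_pos: [0.3482, 0.0704, 0.0883]
ft_force: [0.4, -0.3, 0.2]
top [172 231  18  15 223] [466.7 214.   38. ] [52.5 44.2] 86.1 [[443.0, 189.0], [487.0, 186.0], [491.0, 238.0], [447.0, 241.0]]
side [312 141  18  15 142] [467.2 213.4  38. ] [52. 42.] 86.6 [[443.0, 189.0], [485.0, 186.0], [489.0, 238.0], [447.0, 241.0]]
```

The fingers rode onto the tail (gauge moved only 5 mm); I must push lower. Going back behind the tail.

```bash
python3 -c "
from h import *
rows([(.408,.2182,.085),(.408,.2182,.0015)],np.pi-.065)"
```

```text
(0.408, 0.2182, 0.085) -> [-0.0937  0.2997  0.0056] twist -0.011
(0.408, 0.2182, 0.0015) -> [-0.0942  0.3003  0.1726] twist -0.011
```

```bash
python3 -m pendant '[[-0.03,0.1,0,0,0],[-0.06,0.2,0,0,0],[-0.094,0.3,0,0,0],[-0.094,0.3,0,0,0],[-0.094,0.3,0.06,0,0],[-0.094,0.3,0.12,0,0],[-0.094,0.3,0.172,0,0],[-0.094,0.3,0.172,0,0]]' | grep tcp
python3 -m pendant '[[0,0,0,0,0],[0,0,0,0,0],[0,0,0,0,0]]' | grep -E "tcp|rot"
python3 - <<'E'
from h import *
u=np.array([np.cos(-.065),np.sin(-.065)]); p=np.array([.408,.2182])
rows([(*(p+k*u),.0015) for k in (0.005,.04,.05)],np.pi-.065)
E
```

```text
tcp_pos: [0.4043, 0.2184, -0.0016]
tcp_pos: [0.4076, 0.219, 0.0024]
tool_rot: [-3.139, -0.003, 3.073]
(np.float64(0.41298944121835646), np.float64(0.2178752288058261), 0.0015) -> [-0.0109 -0.0015  0.0018] twist -0.007
(np.float64(0.447915529746852), np.float64(0.2156018304466087), 0.0015) -> [-0.0809 -0.0012  0.0016] twist -0.007
(np.float64(0.457894412183565), np.float64(0.2149522880582609), 0.0015) -> [-0.1009 -0.0012  0.0015] twist -0.007
```

```bash
python3 -m pendant '[[-0.015,-0.001,0.001,0,0],[-0.03,-0.001,0.001,0,0],[-0.045,-0.001,0.001,0,0],[-0.06,-0.001,0.001,0,0],[-0.07,-0.001,0.001,0,0],[-0.08,-0.001,0.001,0,0],[-0.09,-0.001,0.001,0,0],[-0.09,-0.001,0.001,0,0]]' | grep -vE "rot|time"
python3 -c "
from h import *
im=imaging.get_image('top')['image'].astype(int); m=((im[:,:,0]>120)&(im[:,:,1]<80)&(im[:,:,2]<80)); m[:215]=0;m[255:]=0;m[:,:165]=0;m[:,205:]=0; print(np.argwhere(m).min(0) if m.any() else None,m.sum(),np.argwhere(m).max(0) if m.any() else None)"
```

```text
tcp_pos: [0.4523, 0.2149, 0.0005]
ft_force: [0.6, 0.9, -0.5]
grip_width: 0.0
grasp_force: 0.0
[223 180] 93 [237 189]
```

Gauge is moving now. Continue, 2 mm higher to clear the flap edge.

```bash
python3 -m pendant '[[-0.01,0,-0.003,0,0],[-0.02,0,-0.003,0,0],[-0.035,0,-0.003,0,0],[-0.05,0,-0.003,0,0],[-0.065,0,-0.003,0,0],[-0.08,0,-0.003,0,0],[-0.08,0,-0.003,0,0]]' | grep -vE "rot|time"
python3 - <<'E'
from h import *
u=np.array([np.cos(-.065),np.sin(-.065)]); p=np.array([.408,.2182])
rows([(*(p+k*u),.002) for k in (.11,.12,.125)],np.pi-.065)
d=imaging.get_image('top'); im=d['image'].astype(int); m=((im[:,:,0]>120)&(im[:,:,1]<80)&(im[:,:,2]<80)); m[:205]=0;m[255:]=0;m[:,:165]=0;m[:,205:]=0; a=np.argwhere(m); print(m.sum(),a.min(0),a.max(0))
for r in (a.min(0)[0]-.5,): print((onz(d,(185,r),.038)*1000).round(1))
E
```

```text
tcp_pos: [0.4928, 0.2122, 0.0019]
ft_force: [-0.3, -0.2, 0.6]
grip_width: -0.002
grasp_force: 0.0
(np.float64(0.5177677068038431), np.float64(0.2110550337281739), 0.002) -> [-0.0499  0.0013 -0.0004] twist -0.009
(np.float64(0.5277465892405561), np.float64(0.21040549133982608), 0.002) -> [-0.0699  0.0014 -0.0005] twist -0.009
(np.float64(0.5327360304589126), np.float64(0.21008072014565218), 0.002) -> [-0.0799  0.0014 -0.0005] twist -0.009
93 [211 181] [225 191]
[554.5 203.3  38. ]
```

```bash
python3 -m pendant '[[-0.01,0,0,0,0],[-0.02,0.001,0,0,0],[-0.03,0.001,0,0,0],[-0.04,0.001,0,0,0],[-0.05,0.001,0,0,0],[-0.06,0.001,0,0,0],[-0.06,0.001,0,0,0]]' | grep -vE "rot|time"
python3 -m pendant '[[0.03,0,0,0,0],[0.06,0,-0.04,0,0],[0.1,0,-0.12,0,0],[0.15,-0.1,-0.18,0,0],[0.22,-0.2,-0.18,0,0],[0.3,-0.28,-0.18,0,0],[0.33,-0.3,-0.18,0,0],[0.33,-0.3,-0.18,0,0]]' | grep -E "tcp|ft"
python3 red.py
```

```text
tcp_pos: [0.5222, 0.2106, 0.0017]
ft_force: [0.1, -0.1, 0.5]
grip_width: -0.004
grasp_force: 0.0
tcp_pos: [0.3414, 0.0706, 0.0926]
ft_force: [0.7, -0.1, 0.1]
top [175 201  18  15 215] [561.9 209.   38. ] [53.1 44.3] 86.0 [[537.0, 185.0], [581.0, 181.0], [585.0, 234.0], [541.0, 238.0]]
```

```bash
cat > prof.py <<'E'
from h import *
d=load("top"); im=d["image"]; a=-.065; u=np.array([np.cos(a),np.sin(a)]); v=np.array([-u[1],u[0]])
c=np.array([.5619,.209]); 
for t in np.arange(.014,.062,.002):
    P=[proj(d,(*(c+t*u+s*v),.038)) for s in np.linspace(-.018,.018,13)]
    q=np.array([[p] for p in P],np.float32)
    col=cv2.remap(im,q[:,:,0],q[:,:,1],cv2.INTER_LINEAR).reshape(-1,3).mean(0)
    print(round((c+t*u)[0]*1000,1),col.round().astype(int))
E
python3 prof.py; python3 - <<'E'
from h import *
t=load("top")["image"][:,:,::-1];s=load("side")["image"][:,:,::-1]
cv2.imwrite("pics/c9.png",np.hstack([cv2.resize(t[180:240,150:210],(400,400),interpolation=2),cv2.resize(s[120:180,305:365],(400,400),interpolation=2)]))
E
```

```text
575.9 [174  37  28]
577.9 [173  39  30]
579.9 [170  44  36]
581.9 [163  58  52]
583.9 [153  80  76]
585.8 [141 103 100]
587.8 [134 121 118]
589.8 [131 130 127]
591.8 [123 125 123]
593.8 [112 115 113]
595.8 [101 104 103]
597.8 [105 108 106]
599.8 [125 127 121]
601.8 [152 153 142]
603.8 [176 175 161]
605.8 [192 192 177]
607.8 [201 202 188]
609.8 [205 208 194]
611.8 [207 211 198]
613.8 [207 212 198]
615.8 [207 213 199]
617.8 [207 213 199]
619.8 [207 212 199]
621.8 [207 213 199]
```

View pics/c9.png

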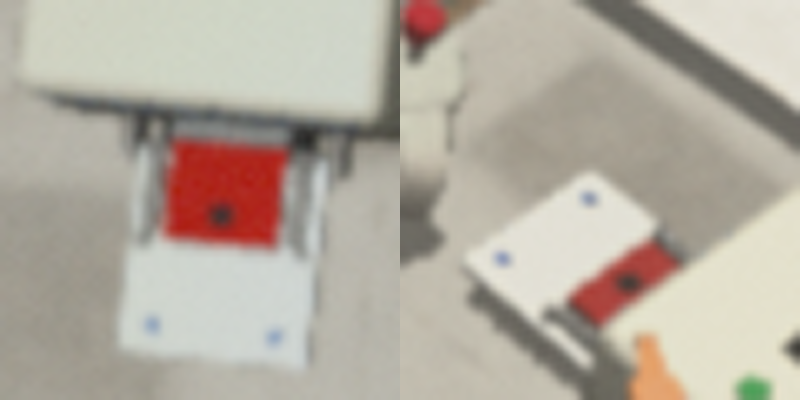

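Picture: gauge lies flat between the guides, red front edge at top crop (228,143), a narrow steel strip to the mouth at about row 122; flap edge (212,358). About 8–10 mm still to go; measuring tail and flap edge by profile.

```bash
python3 - <<'E'
from h import *
d=load("top"); im=d["image"]; a=-.065; u=np.array([np.cos(a),np.sin(a)]); v=np.array([-u[1],u[0]]); c=np.array([.5619,.209])
def prof(t0,t1,s0,s1,z,ch=slice(None)):
    T=np.arange(t0,t1,.0005); o=[]
    for t in T:
        q=np.array([[proj(d,(*(c+t*u+s*v),z))] for s in np.linspace(s0,s1,21)],np.float32)
        o.append(cv2.remap(im,q[:,:,0],q[:,:,1],cv2.INTER_LINEAR).reshape(-1,3).mean(0))
    return T,np.array(o)
def edge(T,y,n):
    m=(y[:8].mean()+y[-8:].mean())/2; i=np.where(np.diff(np.sign(y-m)))[0]; print(n,"t(mm)",(T[i]*1000).round(1),"lv",y[:8].mean().round(),y[-8:].mean().round())
T,o=prof(-.04,-.012,-.018,.018,.038); edge(T,o[:,1],"tail G")
T,o=prof(.008,.0285,-.018,.018,.038); edge(T,o[:,1],"red front G")
T,o=prof(-.1,-.064,-.036,.036,.03); edge(T,o[:,2],"flap edge B")
T,o=prof(.036,.058,-.02,.02,.118); print("roof edge"); 
for s0,s1 in((-.07,-.05),(-.02,.02),(.05,.07)):
    T,o=prof(.018,.05,s0,s1,.118); edge(T,o[:,1],"roof")
E
```

```text
tail G t(mm) [-26.] lv 213.0 40.0
red front G t(mm) [21.5] lv 36.0 121.0
flap edge B t(mm) [-81.5] lv 164.0 204.0
roof edge
roof t(mm) [33.5] lv 96.0 213.0
roof t(mm) [34.5] lv 109.0 212.0
roof t(mm) [38.5] lv 177.0 210.0
```

```bash
python3 -c "
from h import *
rows([(.42,.2157,.085),(.50,.2121,.085),(.50,.2121,.003)],np.pi-.065)"
```

```text
(0.42, 0.2157, 0.085) -> [-0.1254  0.2967  0.0157] twist -0.011
(0.5, 0.2121, 0.085) -> [-0.2855  0.3008  0.0152] twist -0.011
(0.5, 0.2121, 0.003) -> [-0.286   0.3013  0.1792] twist -0.011
```

```bash
python3 -m pendant '[[-0.04,0.1,0,0,0],[-0.1,0.2,0,0,0],[-0.2,0.29,0,0,0],[-0.286,0.301,0,0,0],[-0.286,0.301,0,0,0],[-0.286,0.301,0.06,0,0],[-0.286,0.301,0.12,0,0],[-0.286,0.301,0.17,0,0]]' | grep tcp
python3 -m pendant '[[0,0,0,0,0],[0,0,0.005,0,0],[0,0,0.005,0,0],[0,0,0.005,0,0]]' | grep -E "tcp|ft"
python3 - <<'E'
from h import *
rows([(.5222,.2107,.002),(.5312,.2101,.002)],np.pi-.065)
E
```

```text
tcp_pos: [0.5, 0.2139, 0.0049]
tcp_pos: [0.5004, 0.2131, 0.0055]
ft_force: [0.2, -0.1, -0.3]
(0.5222, 0.2107, 0.002) -> [-0.0438 -0.0018  0.0068] twist -0.007
(0.5312, 0.2101, 0.002) -> [-0.0618 -0.0018  0.0068] twist -0.007
```

```bash
python3 -m pendant '[[-0.01,-0.002,0.003,0,0],[-0.025,-0.002,0.0065,0,0],[-0.035,-0.002,0.0065,0,0],[-0.045,-0.002,0.0065,0,0],[-0.052,-0.002,0.0065,0,0],[-0.057,-0.002,0.0065,0,0],[-0.059,-0.002,0.0065,0,0],[-0.059,-0.002,0.0065,0,0]]' | grep -vE "rot|time"
python3 -m pendant '[[0,0,0,0,0],[0,0,0,0,0]]' | grep -E "tcp|ft"
python3 -m pendant '[[0.03,0,0,0,0],[0.06,0,-0.04,0,0],[0.1,0,-0.12,0,0],[0.15,-0.1,-0.18,0,0],[0.22,-0.2,-0.18,0,0],[0.3,-0.28,-0.18,0,0],[0.33,-0.3,-0.18,0,0],[0.33,-0.3,-0.18,0,0]]' | grep -E "tcp|time"
cat > fin.py <<'E'
from h import *
d=load("top"); im=d["image"]; a=-.065; u=np.array([np.cos(a),np.sin(a)]); v=np.array([-u[1],u[0]]); c=np.array([.5619,.209])
def prof(t0,t1,s0,s1,z):
    T=np.arange(t0,t1,.0005); o=[]
    for t in T:
        q=np.array([[proj(d,(*(c+t*u+s*v),z))] for s in np.linspace(s0,s1,21)],np.float32)
        o.append(cv2.remap(im,q[:,:,0],q[:,:,1],cv2.INTER_LINEAR).reshape(-1,3).mean(0))
    return T,np.array(o)
T,o=prof(-.035,.0,-.018,.018,.038); y=o[:,1]; m=(y[:8].mean()+y[-8:].mean())/2; print("tail t",T[np.where(np.diff(np.sign(y-m)))[0]]*1000)
T,o=prof(.02,.046,-.018,.018,.038)
for t,k in list(zip(T,o))[::4]: print(round(t*1000),k.round().astype(int))
E
python3 red.py; python3 fin.py
```

```text
tcp_pos: [0.5286, 0.2095, 0.0008]
ft_force: [-0.4, -0.1, -0.4]
grip_width: -0.001
grasp_force: 0.4
tcp_pos: [0.5286, 0.2096, 0.0009]
ft_force: [-0.9, -1.0, -0.1]
time: 43.8
tcp_pos: [0.3488, 0.0696, 0.0918]
top [175 199  18  16 222] [568.4 208.8  38. ] [52.8 45. ] 86.3 [[543.0, 184.0], [588.0, 181.0], [592.0, 234.0], [547.0, 237.0]]
tail t [-19.5]
20 [174  36  27]
22 [173  37  28]
24 [171  42  34]
26 [163  50  44]
28 [149  63  58]
30 [127  74  71]
32 [107  83  81]
34 [95 90 90]
36 [102 104 102]
38 [125 126 120]
40 [153 153 142]
42 [176 176 162]
44 [192 192 177]
```

```bash
python3 -c "
from h import *
rows([(.505,.2121,.085),(.505,.2117,.002)],np.pi-.065)"
```

```text
(0.505, 0.2121, 0.085) -> [-0.2805  0.3024  0.0136] twist -0.011
(0.505, 0.2117, 0.002) -> [-0.281   0.3022  0.1796] twist -0.011
```

```bash
python3 -m pendant '[[-0.04,0.1,0,0,0],[-0.1,0.2,0,0,0],[-0.2,0.29,0,0,0],[-0.281,0.301,0,0,0],[-0.281,0.301,0,0,0],[-0.281,0.301,0.06,0,0],[-0.281,0.301,0.12,0,0],[-0.281,0.301,0.174,0,0]]' | grep tcp
python3 -m pendant '[[0,0,0,0,0],[0,0,0,0,0],[0,0,0,0,0]]' | grep -E "tcp|ft"
python3 - <<'E'
from h import *
rows([(.5286,.2096,.0015),(.5309,.2095,.0015)],np.pi-.065)
E
```

```text
tcp_pos: [0.5052, 0.2132, 0.0023]
tcp_pos: [0.5049, 0.2126, 0.004]
ft_force: [-0.1, -0.1, 0.1]
(0.5286, 0.2096, 0.0015) -> [-0.0477 -0.0027  0.0049] twist -0.006
(0.5309, 0.2095, 0.0015) -> [-0.0523 -0.0026  0.0048] twist -0.006
```

```bash
python3 -m pendant '[[-0.01,-0.002,0.003,0,0],[-0.025,-0.002,0.0045,0,0],[-0.035,-0.002,0.0045,0,0],[-0.043,-0.002,0.0045,0,0],[-0.048,-0.002,0.0045,0,0],[-0.052,-0.002,0.0045,0,0],[-0.053,-0.002,0.0045,0,0],[-0.053,-0.002,0.0045,0,0]]' | grep -vE "rot|time"
python3 -m pendant '[[0,0,0,0,0],[0,0,0,0,0]]' | grep -E "tcp|ft"
```

```text
tcp_pos: [0.5302, 0.2089, 0.0015]
ft_force: [-2.1, 0.5, 0.5]
grip_width: 0.001
grasp_force: 1.0
tcp_pos: [0.5303, 0.2089, 0.0016]
ft_force: [-3.3, -1.0, 0.3]
```

```bash
python3 -m pendant '[[-0.0015,0,0,0,0],[-0.0015,0,0,0,0]]' | grep -E "tcp|ft"
python3 -m pendant '[[0.03,0,0,0,0],[0.06,0,-0.04,0,0],[0.1,0,-0.12,0,0],[0.15,-0.1,-0.18,0,0],[0.22,-0.2,-0.18,0,0],[0.3,-0.28,-0.18,0,0],[0.33,-0.3,-0.18,0,0],[0.33,-0.3,-0.18,0,0]]' | grep -E "tcp|time"
python3 red.py; python3 fin.py
```

```text
tcp_pos: [0.5315, 0.2089, 0.0016]
ft_force: [-0.9, 0.3, -0.8]
time: 47.0
tcp_pos: [0.3519, 0.0688, 0.0926]
top [175 198  18  16 233] [572.  208.8  38. ] [53.2 46.2] 86.0 [[546.0, 184.0], [593.0, 181.0], [596.0, 234.0], [550.0, 237.0]]
tail t [-16.5]
20 [174  36  26]
22 [174  37  27]
24 [174  38  27]
26 [172  38  28]
28 [166  39  31]
30 [154  44  39]
32 [134  57  54]
34 [112  75  74]
36 [109  98  96]
38 [126 126 119]
40 [153 153 142]
42 [176 176 162]
44 [192 192 178]
```

```bash
python3 -c "
from station import hand_in
print(hand_in())"
```

```text
the job is handed in; nothing more can be done
None
```

I handed the job in at about 47 s: the carton is upright and out of the way, the flap is down at its stop, and the gauge lies in the slot with its line about level with the mouth (estimated from the top camera to within 1–2 mm).

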